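# Rake dropped clamp nuts from under the drying shelf and tip them into the tray

### The arm

A 6-joint arm with a two-finger parallel gripper is mounted at the origin on a cart in front of the work surface, level with it; the furniture and walls round the work are solid. World frame = base frame: x ahead of the robot, y to its left, z up, the work surface at z = 0. Lengths are in m, angles in rad, forces in N, time in s.
With the tool pointing down it reaches from about 0.375 to 0.975 m from the base axis. Payload 3.8 kg.
Tool frame: the origin (TCP) lies on the centre line of the jaws, within the pads' length; the fingertips stand 17 mm ahead of it and the grasp point (between the pads) lies 2 mm behind it (bot.tip_extent is the distance from the TCP to the fingertips, in m); z points along the fingers, y is the line along which they close (so a half turn about z gives the same grasp; the last joint's range is limited). The gripper opens to 85 mm and grips with 20 to 120 N. Pads are 22 mm wide; open, the fingers measure 114 mm over their backs; the gripper's body (76 mm by 85 mm) begins 54 mm behind the grasp point. The pads swing forward as they close: fully open they stand 13 mm farther back than shut.
Start: joints at [-1.295, 0.264, 1.604, -0, 1.274, -0.037], TCP at [0.208, -0.642, 0.218] pointing down, gripper open.
Joint ranges: [-2.63, 2.63], [-0.94, 2.18], [0.31, 2.57], [-1.31, 4.45], [0, 2.66], [-2.55, 2.55]. Speed limits (rad/s): [2.57, 2.57, 3.14, 3.14, 3.14, 3.14].

### API

Orientations are given as a rotation vector (axis times angle).
In Python, from workcell import readout, read_camera, finish_job, bot gives the robot as it stands.
- The arm moves only by the tool jog_arm, never from a script. Its argument "deltas" is one flat list of numbers, 7 for each row, row after row: the shift along the tool's x, y, z in m, then the turn, a rotation vector about the tool's x, y, z in degrees, then the gripper command: -1 is shut, 1 is fully open, values between are in proportion. A call has 1 to 8 rows; each row is the pose to reach, as a shift and turn from the pose commanded when the call began, along the tool's axes at that moment; what a row does not reach only later rows make up. A row lasts 1/10 s, in which the tool goes at most 50 mm and 8.59 degrees, less where a joint would pass 70% of its speed; a pose out of reach is approached as far as the arm can. A call with a gripper value outside its range is refused whole. The fingers move at their own pace and stop on an object; "squeeze" is the grip in N (left out, the last holds). Time passes only in rows, so rows that repeat a pose let the fingers close. It gives the time, the measured TCP pose, the force, the opening and the grip force at its end, in the units of the state.
- readout.read_state(): the state, without advancing time (a new reading comes with each control period).
- read_camera(name): name is "side" or "top" or "wrist"; returns a dict with "color" (384x512x3 uint8, blue, green, red), "fx", "fy", "cx", "cy" (pixels), "dist" ([k1, k2, p1, p2, k3] as OpenCV has them; the pictures are not rectified), "origin" and "attitude" of the camera in the world. Camera axes: x right, y down, z forward; pixel columns grow to the right and rows downward; lengths in m; the calibration is good to about 2 mm. A picture is of the moment at which its call begins. There is no depth.
- finish_job(): hands the job in; it is judged then, once.
The state is a dict: "time": time; "q": joint angles; "joint_vel": joint speeds; "joint_torque": joint torques, N m; "tool_pos": TCP position; "tcp_rot": TCP orientation; "wrist_force": force on the tool from outside, world axes, zero at the start; "torque": the same for the moment, N m; "width": opening from 0.0 (shut) to 1.0 (fully open); "grip_force": force on a finger pad.
Only numpy, scipy, OpenCV 4.12 (cv2) and the standard library are available. Lean on these libraries where they do the work, as an engineer would, in place of code of your own. Each camera call takes 0.05 s, during which the arm holds its last target. There are 200 camera calls.

### The job

Some of the hex nuts of the mould clamps have dropped and lie under the low drying shelf. Reach under it with the flat rake, not with the fingers, drag out every nut and add it to the nuts already in the counting scoop; when all are together in the scoop, carry it to the white tray and tip it so that they slide off into the tray. At the end every nut is in the tray, the scoop stands level and the rake lies on its feet on the bench, clear of the shelf and the tray, and the things on the shelf, the small steel weight and the tray are where they were.

Things in the scene. Friction and masses are not known exactly. Their poses are not given: they have to be found in the camera images.
- shelf: low steel drying shelf, fixed, 115 deep (x) x 280 wide (y) x 63 mm high: slatted top 8 thick, underside 55 above the bench; side panels close both ends (270 clear between); front open, at x = -57.5, facing the robot; at the back only a sill 4 high, 3 thick at x = 50 keeps nuts in, open above. Origin at the centre of its footprint on the bench, z up; the front edge runs along y
- rake: flat steel rake, 0.14 kg, 212 mm long: strip along x, 22 wide, z 20 to 24; front lip at x = 158 to 161, 44 wide (y), z 0 to 24; rear foot at x = -50, 30 wide, 3 thick, z 0 to 20; on top a black grip 18 wide (y), x = -49 to 25, z 24 to 48. Lies on lip and foot on the bench. Origin under the grip, level with the lip's lower edge; x points to the lip, z up
- rake_lip (a point): middle of the lower edge of the rake's lip, on the face that looks back to the grip (x = 158 mm, y = 0, z = 0 in the rake's frame)
- scoop: aluminium counting scoop, 0.18 kg: flat pan 150 long (x) x 78 wide (y), floor and walls 3 mm thick, side walls 18 high, rear wall 32 high at x = -75, open without sill at x = 75 (the spout); black grip 16 wide (y), x = -75 to -153, z 16 to 36. Origin at the centre of the pan's underside, x points to the spout, z up. Nuts begin to slide at a tilt of 25 to 37 degrees
- scoop_spout (a point): middle of the open front edge of the scoop's floor (x = 75 mm, z = 3 mm in the scoop's frame)
- scoop_grip (a point): middle of the scoop's grip (x = -115 mm, z = 26 mm in the scoop's frame)
- tray: white plastic tray, loose, 124 (x) x 176 (y) x 55 mm high over the rim, open inside 100 x 150 mm, floor 3 mm thick; origin at the centre of its underside, z up
- nut_1: loose steel hex nut, 26 mm across flats, 30 across corners, 16 high, 50 g, lying flat; origin at the centre of its underside (one face), z along its bore; corners at 0, 60, 120.. degrees from its x, flats face 30, 90, 150.. degrees. Dropped: it starts under the shelf, or is absent (None)
- nut_2: loose steel hex nut, 26 mm across flats, 30 across corners, 16 high, 50 g, lying flat; origin at the centre of its underside (one face), z along its bore; corners at 0, 60, 120.. degrees from its x, flats face 30, 90, 150.. degrees. Dropped: it starts under the shelf, or is absent (None)
- nut_3: loose steel hex nut, 26 mm across flats, 30 across corners, 16 high, 50 g, lying flat; origin at the centre of its underside (one face), z along its bore; corners at 0, 60, 120.. degrees from its x, flats face 30, 90, 150.. degrees. Dropped: it starts under the shelf, or is absent (None)
- nut_4: loose steel hex nut, 26 mm across flats, 30 across corners, 16 high, 50 g, lying flat; origin at the centre of its underside (one face), z along its bore; corners at 0, 60, 120.. degrees from its x, flats face 30, 90, 150.. degrees. It starts in the scoop, always present
- nut_5: loose steel hex nut, 26 mm across flats, 30 across corners, 16 high, 50 g, lying flat; origin at the centre of its underside (one face), z along its bore; corners at 0, 60, 120.. degrees from its x, flats face 30, 90, 150.. degrees. It starts in the scoop, always present
- sample_tin: round aluminium tin with lid, 68 mm across, 40 mm high, loose on top of the shelf; bystander, leave it there. Origin at the centre of its underside
- dish: round white porcelain dish, 78 mm across, 30 mm high, loose on top of the shelf; bystander, leave it there. Origin at the centre of its underside
- weight: small steel weight with a knob, 27 mm across, 43 mm high, standing loose on the bench between the robot, scoop and tray; bystander, leave it there. Origin at the centre of its underside

How it is judged:
On the way, in this order (a step that is already met when the one before it is completed fails the run):
1. every dropped nut has been dragged out from under the shelf, at least 25 mm (its centre) in front of the front edge, or is already on the scoop (((x of nut_1 in the frame of shelf below -0.0825 m or y of nut_1 in the frame of shelf above 0.155 m or y of nut_1 in the frame of shelf below -0.155 m) or (x of nut_1 in the frame of scoop between -0.076 and 0.08 m and y of nut_1 in the frame of scoop between -0.038 and 0.038 m and z of nut_1 in the frame of scoop between -0.004 and 0.05 m)) and ((x of nut_2 in the frame of shelf below -0.0825 m or y of nut_2 in the frame of shelf above 0.155 m or y of nut_2 in the frame of shelf below -0.155 m) or (x of nut_2 in the frame of scoop between -0.076 and 0.08 m and y of nut_2 in the frame of scoop between -0.038 and 0.038 m and z of nut_2 in the frame of scoop between -0.004 and 0.05 m)) and ((x of nut_3 in the frame of shelf below -0.0825 m or y of nut_3 in the frame of shelf above 0.155 m or y of nut_3 in the frame of shelf below -0.155 m) or (x of nut_3 in the frame of scoop between -0.076 and 0.08 m and y of nut_3 in the frame of scoop between -0.038 and 0.038 m and z of nut_3 in the frame of scoop between -0.004 and 0.05 m))), for 0.1 s.
2. all nuts together lie in the scoop (x of nut_1 in the frame of scoop between -0.076 and 0.08 m and y of nut_1 in the frame of scoop between -0.038 and 0.038 m and z of nut_1 in the frame of scoop between -0.004 and 0.05 m and x of nut_2 in the frame of scoop between -0.076 and 0.08 m and y of nut_2 in the frame of scoop between -0.038 and 0.038 m and z of nut_2 in the frame of scoop between -0.004 and 0.05 m and x of nut_3 in the frame of scoop between -0.076 and 0.08 m and y of nut_3 in the frame of scoop between -0.038 and 0.038 m and z of nut_3 in the frame of scoop between -0.004 and 0.05 m and x of nut_4 in the frame of scoop between -0.076 and 0.08 m and y of nut_4 in the frame of scoop between -0.038 and 0.038 m and z of nut_4 in the frame of scoop between -0.004 and 0.05 m and x of nut_5 in the frame of scoop between -0.076 and 0.08 m and y of nut_5 in the frame of scoop between -0.038 and 0.038 m and z of nut_5 in the frame of scoop between -0.004 and 0.05 m), for 0.2 s.
3. the scoop is lifted to the tray, its spout within 120 mm of the tray's centre, with the nuts in it (height (world z) of scoop_spout above 0.05 m and horizontal distance between scoop_spout and tray below 0.12 m and ((x of nut_1 in the frame of scoop between -0.076 and 0.08 m and y of nut_1 in the frame of scoop between -0.038 and 0.038 m and z of nut_1 in the frame of scoop between -0.004 and 0.05 m) or (x of nut_1 in the frame of tray between -0.052 and 0.052 m and y of nut_1 in the frame of tray between -0.077 and 0.077 m and z of nut_1 in the frame of tray between -0.004 and 0.05 m)) and ((x of nut_2 in the frame of scoop between -0.076 and 0.08 m and y of nut_2 in the frame of scoop between -0.038 and 0.038 m and z of nut_2 in the frame of scoop between -0.004 and 0.05 m) or (x of nut_2 in the frame of tray between -0.052 and 0.052 m and y of nut_2 in the frame of tray between -0.077 and 0.077 m and z of nut_2 in the frame of tray between -0.004 and 0.05 m)) and ((x of nut_3 in the frame of scoop between -0.076 and 0.08 m and y of nut_3 in the frame of scoop between -0.038 and 0.038 m and z of nut_3 in the frame of scoop between -0.004 and 0.05 m) or (x of nut_3 in the frame of tray between -0.052 and 0.052 m and y of nut_3 in the frame of tray between -0.077 and 0.077 m and z of nut_3 in the frame of tray between -0.004 and 0.05 m)) and ((x of nut_4 in the frame of scoop between -0.076 and 0.08 m and y of nut_4 in the frame of scoop between -0.038 and 0.038 m and z of nut_4 in the frame of scoop between -0.004 and 0.05 m) or (x of nut_4 in the frame of tray between -0.052 and 0.052 m and y of nut_4 in the frame of tray between -0.077 and 0.077 m and z of nut_4 in the frame of tray between -0.004 and 0.05 m)) and ((x of nut_5 in the frame of scoop between -0.076 and 0.08 m and y of nut_5 in the frame of scoop between -0.038 and 0.038 m and z of nut_5 in the frame of scoop between -0.004 and 0.05 m) or (x of nut_5 in the frame of tray between -0.052 and 0.052 m and y of nut_5 in the frame of tray between -0.077 and 0.077 m and z of nut_5 in the frame of tray between -0.004 and 0.05 m))), for 0.05 s.
4. the scoop is tipped there by more than 23 degrees until it is empty (angle between scoop's own z axis and vertical above 0.4 rad and horizontal distance between scoop_spout and tray below 0.12 m and not (x of nut_1 in the frame of scoop between -0.076 and 0.08 m and y of nut_1 in the frame of scoop between -0.038 and 0.038 m and z of nut_1 in the frame of scoop between -0.004 and 0.05 m) and not (x of nut_2 in the frame of scoop between -0.076 and 0.08 m and y of nut_2 in the frame of scoop between -0.038 and 0.038 m and z of nut_2 in the frame of scoop between -0.004 and 0.05 m) and not (x of nut_3 in the frame of scoop between -0.076 and 0.08 m and y of nut_3 in the frame of scoop between -0.038 and 0.038 m and z of nut_3 in the frame of scoop between -0.004 and 0.05 m) and not (x of nut_4 in the frame of scoop between -0.076 and 0.08 m and y of nut_4 in the frame of scoop between -0.038 and 0.038 m and z of nut_4 in the frame of scoop between -0.004 and 0.05 m) and not (x of nut_5 in the frame of scoop between -0.076 and 0.08 m and y of nut_5 in the frame of scoop between -0.038 and 0.038 m and z of nut_5 in the frame of scoop between -0.004 and 0.05 m)), for 0.05 s.
At the end, for the whole second after the job is handed in: Every nut present lies at rest in the tray; scoop and rake lie level (within 0.1 rad) on the bench itself (within 8 mm), the rake clear of the shelf, the scoop beside the tray; the tray stands upright, within 60 mm of where it was (x of nut_1 in the frame of tray between -0.052 and 0.052 m and y of nut_1 in the frame of tray between -0.077 and 0.077 m and z of nut_1 in the frame of tray between -0.004 and 0.05 m and linear speed of each of nut_1, nut_2, nut_3, nut_4, nut_5, scoop, rake below 0.03 m/s and angular speed of each of nut_1, nut_2, nut_3, nut_4, nut_5, scoop, rake below 0.3 rad/s and x of nut_2 in the frame of tray between -0.052 and 0.052 m and y of nut_2 in the frame of tray between -0.077 and 0.077 m and z of nut_2 in the frame of tray between -0.004 and 0.05 m and x of nut_3 in the frame of tray between -0.052 and 0.052 m and y of nut_3 in the frame of tray between -0.077 and 0.077 m and z of nut_3 in the frame of tray between -0.004 and 0.05 m and x of nut_4 in the frame of tray between -0.052 and 0.052 m and y of nut_4 in the frame of tray between -0.077 and 0.077 m and z of nut_4 in the frame of tray between -0.004 and 0.05 m and x of nut_5 in the frame of tray between -0.052 and 0.052 m and y of nut_5 in the frame of tray between -0.077 and 0.077 m and z of nut_5 in the frame of tray between -0.004 and 0.05 m and height (world z) of each of scoop, rake below 0.008 m and angle between each of scoop, rake, tray's own z axis and vertical below 0.1 rad and (x of rake_lip in the frame of shelf below -0.0575 m or y of rake_lip in the frame of shelf above 0.155 m or y of rake_lip in the frame of shelf below -0.155 m) and (x of rake in the frame of shelf below -0.0575 m or y of rake in the frame of shelf above 0.155 m or y of rake in the frame of shelf below -0.155 m) and horizontal distance between scoop and tray above 0.09 m and distance of tray from where it was at the start of the episode below 0.06 m); the robot touches nothing.
It fails at once if the fingers touch a nut that is still under the shelf (((x of nut_1 in the frame of shelf above -0.048 m and y of nut_1 in the frame of shelf between -0.14 and 0.14 m and z of nut_1 in the frame of shelf below 0.05 m) and contact force between the fingers and nut_1 above 0.5 N) or ((x of nut_2 in the frame of shelf above -0.048 m and y of nut_2 in the frame of shelf between -0.14 and 0.14 m and z of nut_2 in the frame of shelf below 0.05 m) and contact force between the fingers and nut_2 above 0.5 N) or ((x of nut_3 in the frame of shelf above -0.048 m and y of nut_3 in the frame of shelf between -0.14 and 0.14 m and z of nut_3 in the frame of shelf below 0.05 m) and contact force between the fingers and nut_3 above 0.5 N)).
It fails at once if the tin, the dish or the weight is moved by more than 40 mm (distance of any of sample_tin, dish, weight from where it was at the start of the episode above 0.04 m).
Of nut_1, nut_2, nut_3 only 2 to 3 are there at a start; the rules pass over those that are not, and their reading is None.
At some moment in a run one of nut_1, nut_2, nut_3 may be knocked a few centimetres aside while the robot is not near it.
It also fails if it takes over 208 s, if anything falls off the work surface, if the arm or the gripper's body presses on something with over 40 N, if the wrist force passes 120 N, or if a joint passes its speed limit or range.

## Working session

There is one attempt and no reset: what is moved stays moved. The work goes in short steps, Python scripts to look and compute and a tool call to move; the robot and the scene stay as the last step left them, time stands still between calls to the robot, and variables do not carry over. Pictures are saved under pics/ and viewed, at most 14 in all, crops included, and the job is handed in when it is done.

Besides the shell and the picture viewer there is one more tool, called after "Emit:" by a JSON object that holds its "api" and its "payload", one argument or row to a line. jog_arm: Moves the arm, as the interface text tells. Its arguments: {"type":"object","properties":{"deltas":{"type":"array"},"squeeze":{"type":"number"}},"required":["deltas"]}

```bash
mkdir -p pics; cat > h.py <<'E'
import numpy as np, cv2, sys
from scipy.spatial.transform import Rotation as R
from workcell import readout, read_camera, finish_job, bot
def snap(cam,name,crop=None,scale=1):
    c=read_camera(cam); im=c["color"]
    np.save('pics/'+name+'.npy',{k:v for k,v in c.items() if k!="color"},allow_pickle=True)
    cv2.imwrite('pics/'+name+'_raw.png',im)
    if crop: x0,y0,x1,y1=crop; im=im[y0:y1,x0:x1]
    cv2.imwrite('pics/'+name+'.png',cv2.resize(im,None,fx=scale,fy=scale,interpolation=cv2.INTER_CUBIC))
    return c
def att(c):
    a=np.asarray(c["attitude"],float)
    return a if a.shape==(3,3) else R.from_rotvec(a).as_matrix()
def load(n): return np.load('pics/'+n+'.npy',allow_pickle=True).item()
def px(c,uv,z=0.):
    K=np.array([[c["fx"],0,c["cx"]],[0,c["fy"],c["cy"]],[0,0,1]])
    p=cv2.undistortPoints(np.array(uv,float).reshape(-1,1,2),K,np.array(c["dist"],float)).reshape(-1,2)
    d=np.c_[p,np.ones(len(p))]@att(c).T; o=np.array(c["origin"])
    return o+d*((np.asarray(z)-o[2])/d[:,2])[:,None]
def proj(c,P):
    K=np.array([[c["fx"],0,c["cx"]],[0,c["fy"],c["cy"]],[0,0,1]])
    Rw=att(c).T; t=-Rw@np.array(c["origin"])
    return cv2.projectPoints(np.array(P,float).reshape(-1,1,3),cv2.Rodrigues(Rw)[0],t,K,np.array(c["dist"],float))[0].reshape(-1,2)
def tool(target_pos,target_R=None):
    s=readout.read_state(); M=R.from_rotvec(s["tcp_rot"])
    d=M.inv().apply(np.array(target_pos)-s["tool_pos"])
    r=np.degrees((M.inv()*target_R).as_rotvec()) if target_R is not None else np.zeros(3)
    print("delta",d.round(4),r.round(2)); return d,r
E
python3 - <<'E'
from h import *
for n in("top","side","wrist"):
    c=snap(n,n+"0",None,1.5 if n!="wrist" else 1.2); print(n,np.round(c["origin"],3),np.round(c["attitude"],3).tolist(),c["fx"],c["cx"],c["cy"])
s=readout.read_state(); print(s["time"],s["tcp_rot"],s["wrist_force"]);print(R.from_rotvec(s["tcp_rot"]).as_matrix().round(3))
E
```

```text
top [ 0.281 -0.062  1.088] [-2.076, 2.1, -0.262] 399.3523737386537 257.15574060559294 190.97194676314712
side [0.39  0.913 0.88 ] [-0.116, 2.791, -1.3] 408.04631094216 246.80530746050374 195.36344339063356
wrist [ 0.281 -0.618  0.372] [2.328, -1.696, -0.267] 293.6353468139112 252.6454636469107 191.7648984998847
0.15 [-3.10151269e+00 -4.89058484e-01  2.98251601e-04] [0.66890603 0.10076591 0.66304856]
[[ 0.951  0.308 -0.   ]
 [ 0.308 -0.951  0.002]
 [ 0.    -0.002 -1.   ]]
```

View pics/top0.png

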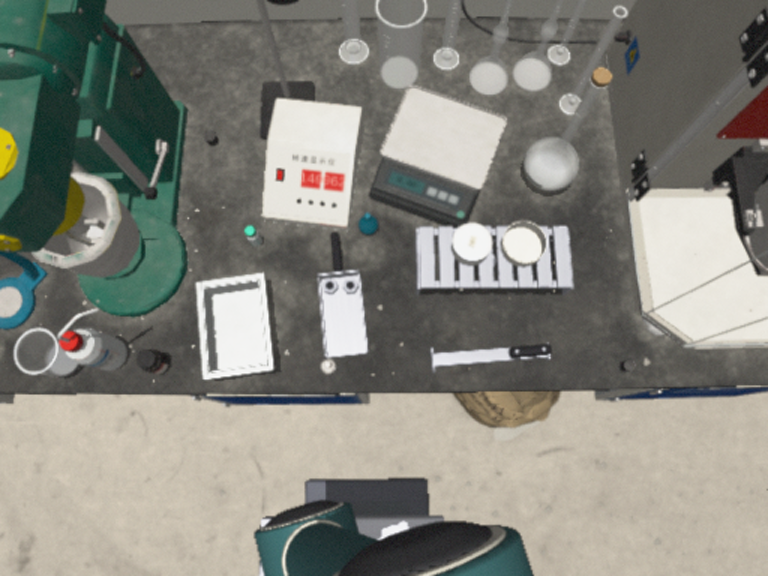

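View pics/side0.png

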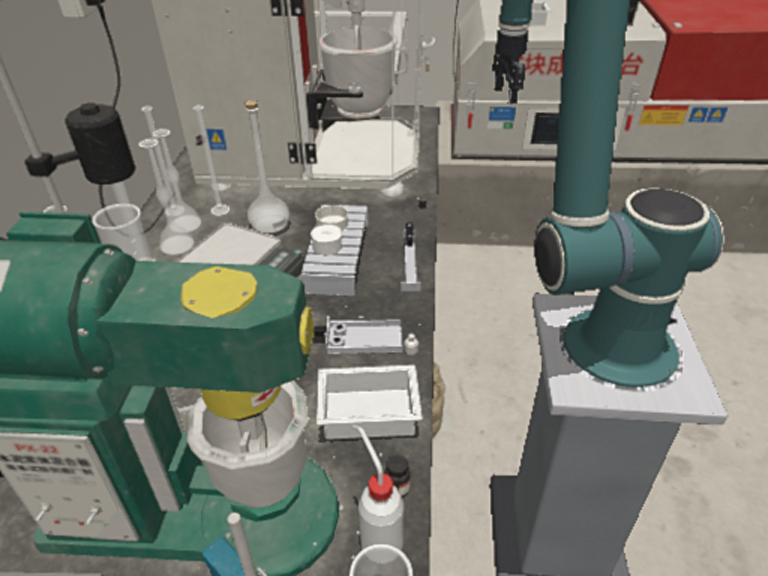

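The top view shows the tray at about (235,327), the scoop at (343,313) with its spout toward the robot, the shelf at (495,258) and the rake at (490,354) with its lip to the left. The weight is at (328,367). I'll enlarge it for exact corners.

```bash
python3 - <<'E'
from h import *
im=cv2.imread('pics/top0_raw.png')
cv2.imwrite('pics/topc.png',cv2.resize(im[145:260,125:390],None,fx=3,fy=3,interpolation=cv2.INTER_CUBIC)) 
E
```

```text
(no output)
```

View pics/topc.png

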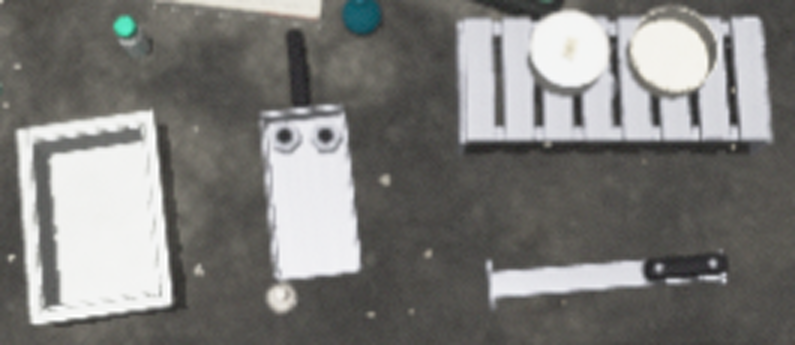

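The crop shows the scoop pan's spout corners at (276,279) and (359,270), and its grip from (293,32) to (302,104). The rake lip runs (489,262)–(493,306) and its grip end is at (725,265). The shelf front edge is (463,143)–(772,143).

```bash
python3 - <<'E'
from h import *
c=load('top0')
def w(name,pts,z):
    p=np.array(pts,float)/3+[125,145]; P=px(c,p,np.full(len(p),z)); print(name,P[:,:2].round(4).tolist()); return P
w('scoop spout',[(276,279),(359,270)],.003)
w('scoop rear wall top',[(261,112),(344,106)],.032)
w('scoop grip',[(293,32),(302,104)],.036)
w('shelf top FL FR BL BR',[(463,143),(772,143),(460,19),(762,17)],.063)
w('rake lip',[(489,262),(493,306)],.024)
w('rake grip L end mid,R end mid',[(645,269),(725,265)],.048)
w('tray corners',[(17,129),(153,111),(172,306),(32,324)],.055)
w('weight',[(281,288)],.04)
w('nuts',[(286,136),(325,136)],.019)
w('tin,dish',[(570,50)],.103);w('',[(672,52)],.093)
w('obst',[(125,28)],.05);w('obst',[(362,10)],.03);
E
```

```text
scoop spout [[0.4272, 0.048], [0.4347, -0.0275]]
scoop rear wall top [[0.5768, 0.0608], [0.5816, -0.0152]]
scoop grip [[0.6525, 0.032], [0.5828, 0.023]]
shelf top FL FR BL BR [[0.5377, -0.1215], [0.5345, -0.3964], [0.6536, -0.1217], [0.6531, -0.3981]]
rake lip [[0.4375, -0.1444], [0.3982, -0.1468]]
rake grip L end mid,R end mid [[0.426, -0.279], [0.4284, -0.3499]]
tray corners [[0.5572, 0.2783], [0.5725, 0.1555], [0.3976, 0.1324], [0.3827, 0.2539]]
weight [[0.4143, 0.0398]]
nuts [[0.5572, 0.0389], [0.5568, 0.0029]]
tin,dish [[0.6096, -0.214]]
 [[0.6102, -0.3053]]
obst [[0.6536, 0.1858]]
obst [[0.6756, -0.032]]
```

```bash
python3 - <<'E'
from h import *
print([a for a in dir(bot) if a[0]!='_'])
c=load('wrist0'); s=readout.read_state(); M=R.from_rotvec(s["tcp_rot"]).as_matrix()
print("cam in tool R\n",(M.T@att(c)).round(3), (M.T@(np.array(c["origin"])-s["tool_pos"])).round(4))
a=np.radians(30); cs,sn=np.cos(a),np.sin(a)
T=np.array([[-sn,0,cs],[0,1,0],[-cs,0,-sn]])
tool([.47,-.26,.14],R.from_matrix(T))
E
```

```text
['MotionError', 'tip_extent']
cam in tool R
 [[-0.001 -0.952 -0.305]
 [ 1.    -0.001 -0.001]
 [ 0.    -0.305  0.952]] [ 0.0775 -0.0002 -0.155 ]
delta [ 0.3672 -0.2823  0.078 ] [ -82.03  -13.06 -142.04]
```

Emit:
{"api": "jog_arm", "payload": {
  "deltas": [0.288,-0.266,-0.032,0,0,-68,0,0.288,-0.266,-0.032,0,0,-68,0,0.288,-0.266,-0.032,0,0,-68,0,0.288,-0.266,-0.032,0,0,-68,0,0.288,-0.266,-0.032,0,0,-68,0,0.288,-0.266,-0.032,0,0,-68,0,0.288,-0.266,-0.032,0,0,-68,0,0.288,-0.266,-0.032,0,0,-68,0]
}}

```text
time: 0.95
tool_pos: [0.4005, -0.2982, 0.2505]
tcp_rot: [-2.292, -2.148, -0.001]
wrist_force: [0.9, -0.5, -0.4]
width: 0.5
grip_force: 0.0
```

Emit:
{"api": "jog_arm", "payload": {
  "deltas": [0,0,0,0,0,-68,0,0,0,0,0,0,-68,0,0,0,0,0,0,-68,0,0,0,0,0,0,-68,0,0,0,0,0,0,-68,0,0,0,0,0,0,-68,0,0,0,0,0,0,-68,0,0,0,0,0,0,-68,0]
}}

```text
time: 1.75
tool_pos: [0.3997, -0.3003, 0.2501]
tcp_rot: [-0.7, -3.062, -0.001]
wrist_force: [0.7, 0.8, -0.2]
width: 0.501
grip_force: 0.0
```

```bash
python3 - <<'E'
from h import *
s=readout.read_state(); print(s["time"],s["tool_pos"],np.round(s["q"],2),s["width"])
a=np.radians(30); cs,sn=np.cos(a),np.sin(a)
T=np.array([[-sn,0,cs],[0,1,0],[-cs,0,-sn]])
tool([.46,-.26,.14],R.from_matrix(T))
E
```

```text
1.75 [ 0.39965951 -0.30029891  0.25010438] [-0.69 -0.09  1.93  0.    1.3  -1.82] 0.5012994626103497
delta [-0.0369  0.0625  0.1101] [-13.45 -58.98 -23.34]
```

Emit:
{"api": "jog_arm", "payload": {
  "deltas": [-0.037,0.062,0.11,-13.5,-59,-23.3,0,-0.037,0.062,0.11,-13.5,-59,-23.3,0,-0.037,0.062,0.11,-13.5,-59,-23.3,0,-0.037,0.062,0.11,-13.5,-59,-23.3,0,-0.037,0.062,0.11,-13.5,-59,-23.3,0,-0.037,0.062,0.11,-13.5,-59,-23.3,0,-0.037,0.062,0.11,-13.5,-59,-23.3,0,-0.037,0.062,0.11,-13.5,-59,-23.3,0]
}}

```text
time: 2.55
tool_pos: [0.4767, -0.1939, 0.1863]
tcp_rot: [0.218, 2.341, -0.153]
wrist_force: [-0.2, 0.8, 0.3]
width: 0.5
grip_force: 0.0
```

```bash
python3 - <<'E'
from h import *
s=readout.read_state(); print(s["time"],s["tool_pos"],np.round(s["q"],2));print(R.from_rotvec(s["tcp_rot"]).as_matrix().round(2))
c=read_camera("wrist"); im=cv2.rotate(c["color"],cv2.ROTATE_180)
np.save('pics/w1.npy',{k:v for k,v in c.items() if k!="color"},allow_pickle=True)
print(c["origin"])
cv2.imwrite('pics/w1.png',cv2.resize(im,(768,576),interpolation=cv2.INTER_CUBIC))
E
```

```text
2.55 [ 0.47674333 -0.19390555  0.18629339] [-0.62 -0.49  2.54  0.7   0.41 -2.55]
[[-0.69  0.2   0.69]
 [ 0.11  0.98 -0.18]
 [-0.71 -0.04 -0.7 ]]
[ 0.31430979 -0.1579484   0.23912909]
```

View pics/w1.png

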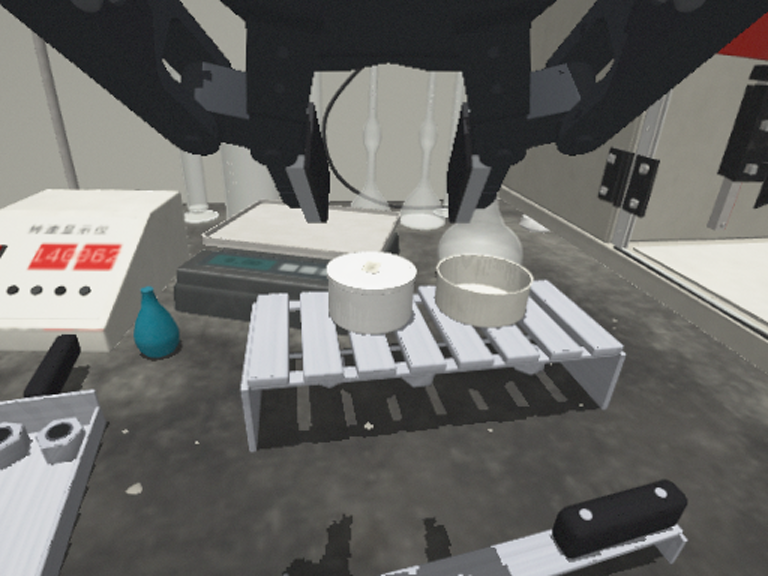

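The view from in front shows the slatted top, with nut-like shapes just under the front edge at about (315,378) and (420,380). The camera stands too high to see to the back, so I'm going lower and keeping the heading radial.

```bash
python3 - <<'E'
from h import *
az=np.radians(-25); h=np.array([np.cos(az),np.sin(az),0]); u=np.array([0,0,1.])
a=np.radians(35); z=np.cos(a)*h-np.sin(a)*u; x=-np.sin(a)*h-np.cos(a)*u
T=np.c_[x,np.cross(z,x),z]
tool(.56*h+.12*u,R.from_matrix(T))
E
```

```text
delta [ 0.0197 -0.0351  0.0756] [ 8.73 -9.14 10.52]
```

Emit:
{"api": "jog_arm", "payload": {
  "deltas": [0.02,-0.035,0.076,8.7,-9,10.5,0,0.02,-0.035,0.076,8.7,-9,10.5,0,0.02,-0.035,0.076,8.7,-9,10.5,0,0.02,-0.035,0.076,8.7,-9,10.5,0,0.02,-0.035,0.076,8.7,-9,10.5,0,0.02,-0.035,0.076,8.7,-9,10.5,0]
}}

```text
time: 3.2
tool_pos: [0.5112, -0.2307, 0.1599]
tcp_rot: [0.502, 2.197, -0.263]
wrist_force: [0.0, 0.2, -0.4]
width: 0.497
grip_force: 0.0
```

```bash
python3 - <<'E'
from h import *
s=readout.read_state(); print(s["time"],s["tool_pos"],np.round(s["q"],2));print(R.from_rotvec(s["tcp_rot"]).as_matrix().round(2))
c=read_camera("wrist"); im=cv2.rotate(c["color"],cv2.ROTATE_180)
np.save('pics/w2.npy',{k:v for k,v in c.items() if k!="color"},allow_pickle=True)
print(c["origin"])
cv2.imwrite('pics/w2.png',cv2.resize(im[150:],None,fx=1.5,fy=1.5,interpolation=cv2.INTER_CUBIC))
E
```

```text
3.2 [ 0.51115512 -0.23067131  0.15992456] [-0.47 -0.33  2.57  0.96  0.   -2.55]
[[-0.56  0.44  0.7 ]
 [ 0.26  0.9  -0.35]
 [-0.78 -0.01 -0.62]]
[ 0.3577581  -0.15516427  0.19494037]
```

View pics/w2.png

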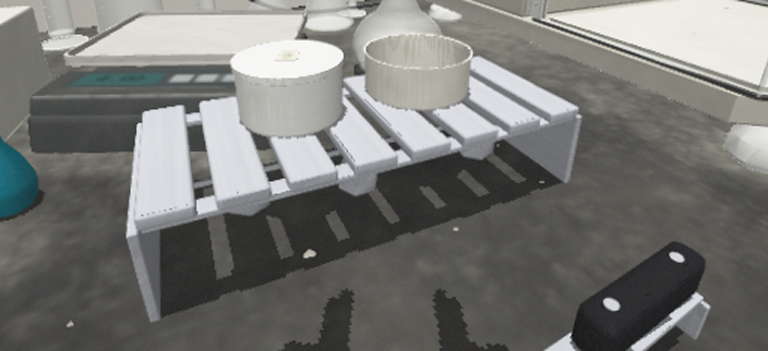

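Three nuts show below the front edge, with their lower front edges at about (250,214), (358,194) and (480,159).

```bash
python3 - <<'E'
from h import *
c=load('w2')
p=np.array([(235,212),(250,215),(266,207),(341,191),(358,195),(374,186),(463,158),(480,160),(493,151),(160,320),(570,182),(155,225),(578,112)],float)/1.5+[0,150]; p=np.array([511,383])-p
P=px(c,p,np.array([0]*11+[.063]*2)); print(P.round(3).tolist())
E
```

```text
[[0.61, -0.171, 0.0], [0.603, -0.179, 0.0], [0.607, -0.19, 0.0], [0.602, -0.242, 0.0], [0.593, -0.251, 0.0], [0.598, -0.266, 0.0], [0.601, -0.346, 0.0], [0.592, -0.356, 0.0], [0.599, -0.374, 0.0], [0.542, -0.124, 0.0], [0.539, -0.399, 0.0], [0.534, -0.133, 0.063], [0.535, -0.386, 0.063]]
```

```bash
cat >> h.py <<'E'
def down(ang):
    a=np.radians(ang); x=np.array([np.cos(a),np.sin(a),0]); z=np.array([0,0,-1.]); return R.from_matrix(np.c_[x,np.cross(z,x),z])
def st():
    s=readout.read_state(); M=R.from_rotvec(s["tcp_rot"]).as_matrix(); print("t",round(s["time"],2),"p",s["tool_pos"].round(4) if hasattr(s["tool_pos"],"round") else s["tool_pos"],"xang",np.degrees(np.arctan2(M[1,0],M[0,0])).round(2),"zax",M[:,2].round(3),"w",round(s["width"],3),"q",np.round(s["q"],2)); return s
E
python3 - <<'E'
from h import *
tool([.427,-.30,.24],down(180)); tool([.427,-.30,.24],down(93))
E
```

```text
delta [-0.0338 -0.1006 -0.0841] [-12.53  50.49 -23.97]
delta [-0.0338 -0.1006 -0.0841] [26.64 46.97 56.89]
```

Emit:
{"api": "jog_arm", "payload": {
  "deltas": [-0.03,-0.02,-0.084,0,0,0,0,-0.034,-0.1,-0.084,26.6,47,56.9,0,-0.034,-0.1,-0.084,26.6,47,56.9,0,-0.034,-0.1,-0.084,26.6,47,56.9,0,-0.034,-0.1,-0.084,26.6,47,56.9,0,-0.034,-0.1,-0.084,26.6,47,56.9,0,-0.034,-0.1,-0.084,26.6,47,56.9,0,-0.034,-0.1,-0.084,26.6,47,56.9,0]
}}

```text
time: 4.05
tool_pos: [0.427, -0.3002, 0.241]
tcp_rot: [1.492, 2.35, -0.089]
wrist_force: [0.4, 0.3, -0.1]
width: 0.501
grip_force: 0.0
```

```bash
python3 - <<'E'
from h import *
st(); tool([.427,-.30,.15],down(93))
E
```

```text
t 4.05 p [ 0.427  -0.3002  0.241 ] xang 113.79 zax [ 0.262 -0.239 -0.935] w 0.501 q [-0.63 -0.29  2.15 -0.05  0.92 -1.05]
delta [ 0.03   -0.0122  0.085 ] [11.53 17.44 21.94]
```

Emit:
{"api": "jog_arm", "payload": {
  "deltas": [0.03,-0.012,0.085,11.5,17.4,21.9,0,0.03,-0.012,0.085,11.5,17.4,21.9,0,0.03,-0.012,0.085,11.5,17.4,21.9,0,0.03,-0.012,0.085,11.5,17.4,21.9,0,0.03,-0.012,0.085,11.5,17.4,21.9,0]
}}

```text
time: 4.55
tool_pos: [0.4287, -0.3004, 0.1479]
tcp_rot: [2.154, 2.285, -0.0]
wrist_force: [0.2, -0.2, 0.2]
width: 0.502
grip_force: 0.0
```

```bash
python3 - <<'E'
from h import *
st(); tool([.427,-.30,.0435],down(93)); snap("wrist","w3",None,1.5)
c=load("w3"); print(proj(c,[[.427,-.30,.048],[.418,-.1456,.024],[.4284,-.35,.048]])*1.5)
E
```

```text
t 4.55 p [ 0.4287 -0.3004  0.1479] xang 93.36 zax [ 0.001 -0.001 -1.   ] w 0.502 q [-0.66  0.03  2.   -0.    1.1  -0.72]
delta [ 0.0006 -0.0017  0.1044] [0.05 0.06 0.36]
[[377.35455391 281.02580446]
 [376.89966998   5.70690696]
 [375.16637863 355.64131462]]
```

View pics/w3.png

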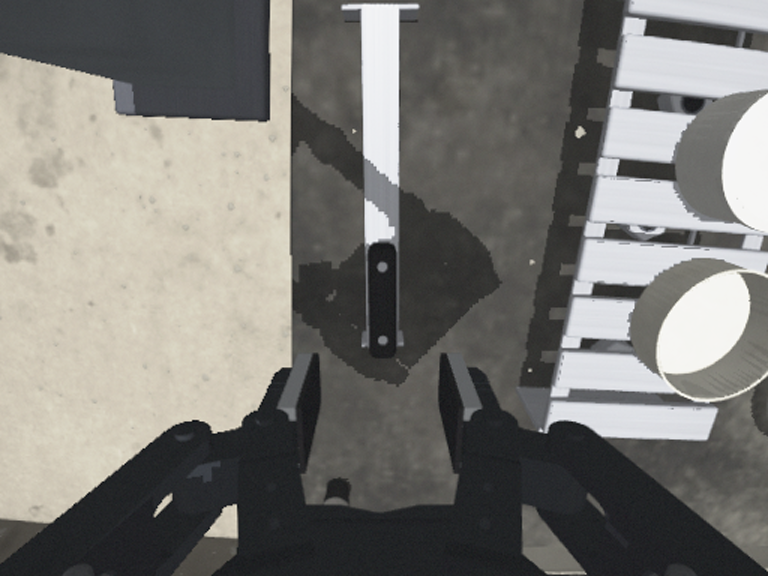

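The rake grip lies between the fingers' planes at (382,300). Two nuts show through the slats at (690,103) and (645,230).

Emit:
{"api": "jog_arm", "payload": {
  "deltas": [0,0.001,0.05,0,0,0,0,0,0.001,0.09,0,0,0,0,0,0.001,0.104,0,0,0,0,0,0.001,0.104,0,0,0,-1,0,0.001,0.104,0,0,0,-1,0,0.001,0.104,0,0,0,-1,0,0.001,0.104,0,0,0,-1,0,0.001,0.104,0,0,0,-1],
  "squeeze": 110
}}

```text
time: 5.4
tool_pos: [0.43, -0.2989, 0.0454]
tcp_rot: [2.151, 2.285, 0.001]
wrist_force: [-0.4, 0.2, -0.6]
width: -0.004
grip_force: 0.0
```

```bash
python3 - <<'E'
from h import *
print(px(load('w3'),np.array([(686,103),(645,230)])/1.5,np.array([.016,.016])).round(3))
st(); tool([.38,-.257,.14],down(0))
E
```

```text
[[ 0.613 -0.183  0.016]
 [ 0.605 -0.264  0.016]]
t 5.4 p [ 0.43   -0.2989  0.0454] xang 93.47 zax [ 0.003 -0.002 -1.   ] w -0.004 q [-0.66  0.15  2.09  0.    0.9  -0.72]
delta [ 0.0447 -0.0471 -0.0948] [ 2.200e-01 -4.000e-02  9.347e+01]
```

```bash
python3 - <<'E'
from h import *
snap("wrist","w4",None,1.2)
E
```

```text
(no output)
```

View pics/w4.png

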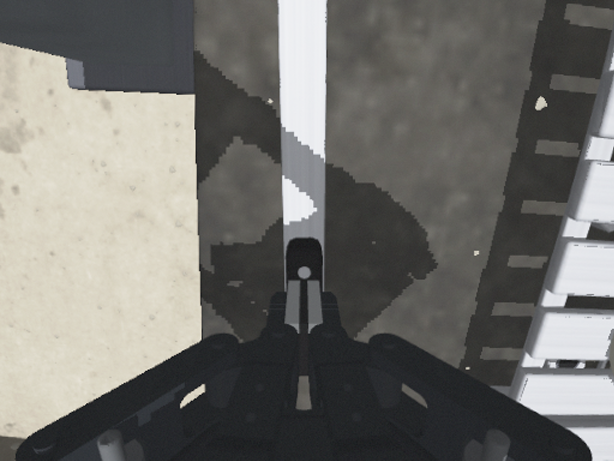

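The fingers are shut at about (305,300), seemingly over the grip, and the width reads shut. I'll lift a little and check from the side.

Emit:
{"api": "jog_arm", "payload": {
  "deltas": [0,0,-0.02,0,0,0,-1,0,0,-0.04,0,0,0,-1,0,0,-0.04,0,0,0,-1]
}}

```text
time: 5.75
tool_pos: [0.4312, -0.2999, 0.087]
tcp_rot: [2.149, 2.283, 0.002]
wrist_force: [0.5, 0.5, 0.6]
width: -0.002
grip_force: 0.0
```

```bash
python3 - <<'E'
from h import *
snap("side","s1",(190,130,310,210),5); s=st(); print(s["wrist_force"],s["grip_force"],bot.tip_extent)
E
```

```text
t 5.8 p [ 0.4303 -0.2992  0.0855] xang 93.47 zax [ 0.004 -0.003 -1.   ] w -0.005 q [-0.66  0.1   2.06  0.    0.98 -0.72]
[-0.16360281 -0.34102025  0.45583599] 0.0 0.017
```

View pics/s1.png

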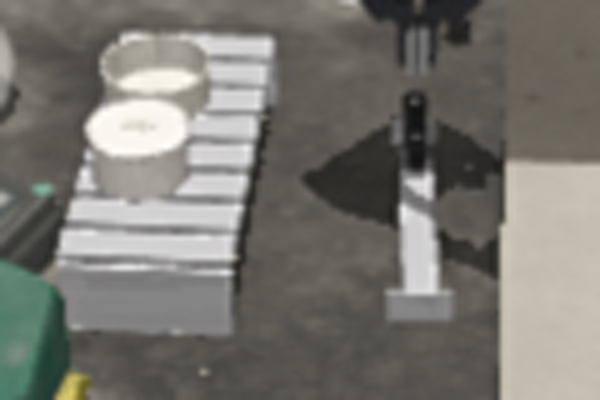

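The rake stayed on the bench and the fingers are shut with tips at about (415,72) in the crop. I'll compare that with the expected projection.

```bash
python3 - <<'E'
from h import *
c=load('s1')
for z in (.04,.0685,.0855,.1,.12):print(z,((proj(c,[[.43,-.2992,z]])-[190,130])*5).round(0))
print('grip ends',((proj(c,[[.4294,-.352,.048],[.4294,-.279,.048],[.4294,-.2995,.024],[.42,-.1456,0],[.537,-.12,0]])-[190,130])*5).round(0))
E
```

```text
0.04 [[414. 137.]]
0.0685 [[414. 104.]]
0.0855 [[415.  84.]]
0.1 [[415.  66.]]
0.12 [[416.  42.]]
grip ends [[418.  87.]
 [413. 144.]
 [414. 155.]
 [417. 317.]
 [240. 334.]]
```

Both views put the fingertips about 13 mm behind the reported TCP rather than 17 mm ahead. That explains the miss: the tips passed above the grip. Going lower by that offset.

Emit:
{"api": "jog_arm", "payload": {
  "deltas": [0,0,0,0,0,0,0,0,0,0,0,0,0,0,0,0,0,0,0,0,0,0,0,0.03,0,0,0,0,0,0,0.05,0,0,0,0,0,0,0.06,0,0,0,0,0,0,0.066,0,0,0,0,0,0,0.066,0,0,0,0]
}}

```text
time: 6.6
tool_pos: [0.4286, -0.2978, 0.0171]
tcp_rot: [-2.153, -2.287, -0.0]
wrist_force: [0.6, 0.2, 0.2]
width: 0.495
grip_force: 0.0
```

Emit:
{"api": "jog_arm", "payload": {
  "deltas": [0,0,0,0,0,0,-1,0,0,0,0,0,0,-1,0,0,0,0,0,0,-1,0,0,0,0,0,0,-1,0,0,0,0,0,0,-1,0,0,0,0,0,0,-1],
  "squeeze": 110
}}

```text
time: 7.2
tool_pos: [0.43, -0.2989, 0.0191]
tcp_rot: [2.151, 2.285, 0.001]
wrist_force: [-0.9, -0.2, 5.5]
width: 0.176
grip_force: 109.3
```

Gripped now, with a 15 mm opening and 109 N. Lifting clear, then turning toward the shelf.

Emit:
{"api": "jog_arm", "payload": {
  "deltas": [0,0,-0.05,0,0,0,-1,0,0,-0.1,0,0,0,-1,0.024,-0.05,-0.1,0,0,8,-1,0.024,-0.079,-0.1,0,0,16,-1,0.024,-0.079,-0.1,0,0,24,-1,0.024,-0.079,-0.1,0,0,32,-1,0.024,-0.079,-0.1,0,0,40,-1,0.024,-0.079,-0.1,0,0,48,-1]
}}

```text
time: 8.0
tool_pos: [0.3481, -0.2787, 0.1175]
tcp_rot: [2.901, 1.205, 0.001]
wrist_force: [-0.1, 0.1, -0.6]
width: 0.179
grip_force: 108.7
```

Emit:
{"api": "jog_arm", "payload": {
  "deltas": [0,0,0,0,0,8,-1,0,0,0,0,0,16,-1,0,0,0,0,0,24,-1,0,0,0,0,0,32,-1,0,0,0,0,0,40,-1,0,0,0,0,0,45.5,-1,0,0,0,0,0,45.5,-1]
}}

```text
time: 8.7
tool_pos: [0.3483, -0.2787, 0.1174]
tcp_rot: [-3.141, 0.001, -0.0]
wrist_force: [-0.2, 0.1, -1.1]
width: 0.176
grip_force: 108.7
```

```bash
python3 - <<'E'
from h import *
s=st(); print(s["wrist_force"]); snap("wrist","w5",None,1.5)
E
```

```text
t 8.7 p [ 0.3483 -0.2787  0.1174] xang -0.04 zax [ 0.  0. -1.] w 0.176 q [-0.73 -0.09  2.18  0.    1.05  0.84]
[-0.20830462  0.07861354 -1.08946021]
```

View pics/w5.png

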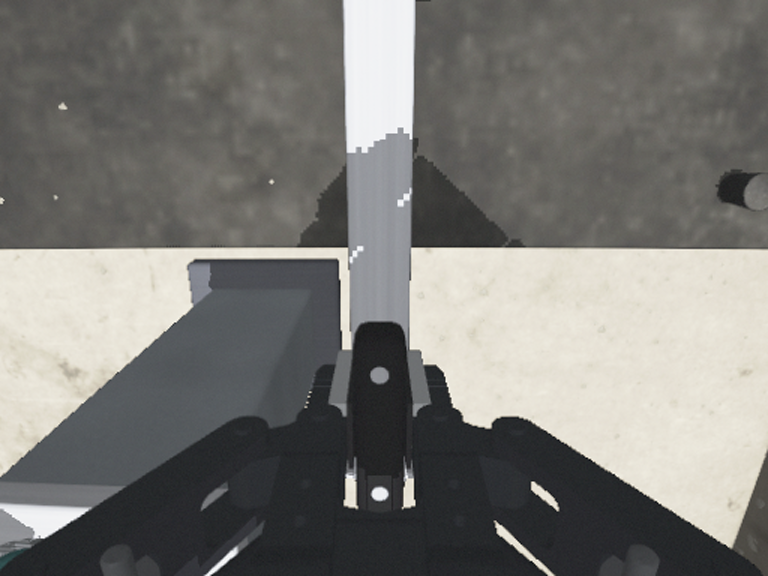

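The rake is held straight, with its grip between the pads at (380,400). Now in over the middle nut (y = -0.261).

Emit:
{"api": "jog_arm", "payload": {
  "deltas": [0,-0.018,0.04,0,0,0,-1,0,-0.018,0.076,0,0,0,-1,0,-0.018,0.076,0,0,0,-1,0.05,-0.018,0.076,0,0,0,-1,0.1,-0.018,0.076,0,0,0,-1,0.132,-0.018,0.076,0,0,0,-1,0.132,-0.018,0.076,0,0,0,-1,0.132,-0.018,0.086,0,0,0,-1]
}}

```text
time: 9.55
tool_pos: [0.4832, -0.2624, 0.0343]
tcp_rot: [3.139, 0.002, 0.007]
wrist_force: [0.9, -0.0, -1.3]
width: 0.177
grip_force: 108.6
```

Emit:
{"api": "jog_arm", "payload": {
  "deltas": [0,0,0.006,0,0,0,-1,0,0,0.011,0,0,0,-1,0,0,0.011,0,0,0,-1]
}}

```text
time: 9.85
tool_pos: [0.4788, -0.2607, 0.0197]
tcp_rot: [-3.14, 0.002, 0.002]
wrist_force: [-0.3, -0.7, -0.7]
width: 0.178
grip_force: 108.9
```

Emit:
{"api": "jog_arm", "payload": {
  "deltas": [-0.015,0,0,0,0,0,-1,-0.035,0,0,0,0,0,-1,-0.055,0,0,0,0,0,-1,-0.075,0,0,0,0,0,-1,-0.095,0,0,0,0,0,-1,-0.115,0,0,0,0,0,-1,-0.13,0,0,0,0,0,-1,-0.134,0,0,0,0,0,-1]
}}

```text
time: 10.65
tool_pos: [0.3443, -0.2603, 0.0205]
tcp_rot: [-3.141, 0.003, 0.001]
wrist_force: [0.5, 0.8, -0.7]
width: 0.177
grip_force: 108.6
```

```bash
python3 - <<'E'
from h import *
s=st(); print(s["wrist_force"]); snap("wrist","w6",None,1.5);snap("top","t6",(270,140,400,250),5)
E
```

```text
t 10.65 p [ 0.3443 -0.2603  0.0205] xang -0.11 zax [-0.001  0.001 -1.   ] w 0.177 q [-0.71  0.03  2.28  0.    0.83  0.87]
[ 0.47893539  0.76882577 -0.71619798]
```

View pics/t6.png

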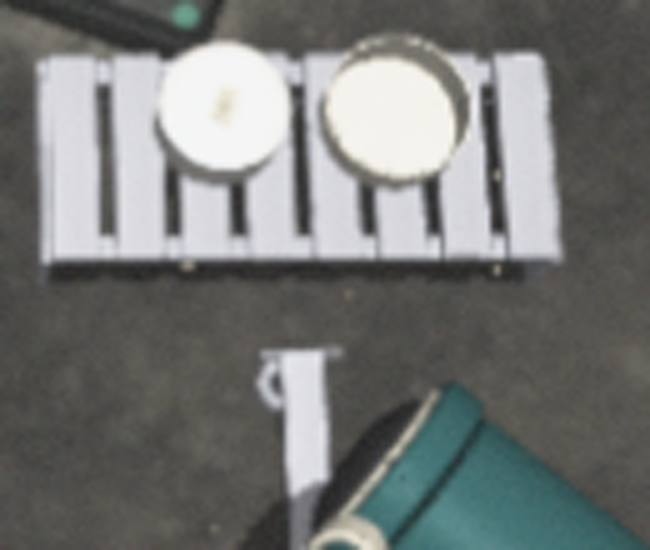

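The nut is out, behind the lip at its left corner, crop (268,383). The lip is at (262–342,350).

```bash
python3 - <<'E'
from h import *
c=load('t6'); f=lambda p,z:px(c,np.array([p],float)/5+[270,140],np.array([z]))[0].round(4)
print(f((268,384),.016),f((262,352),.024),f((342,350),.024),f((44,262),.063),f((560,258),.063))
E
```

```text
[ 0.4801 -0.2435  0.016 ] [ 0.4963 -0.2398  0.024 ] [ 0.4969 -0.2837  0.024 ] [ 0.5384 -0.1201  0.063 ] [ 0.5374 -0.3958  0.063 ]
```

Emit:
{"api": "jog_arm", "payload": {
  "deltas": [0,0,-0.022,0,0,0,-1,0,0,-0.022,0,0,0,-1,0,-0.045,-0.022,0,0,0,-1,0,-0.083,-0.022,0,0,0,-1,0.04,-0.083,-0.022,0,0,0,-1,0.09,-0.083,-0.022,0,0,0,-1,0.135,-0.083,-0.022,0,0,0,-1,0.14,-0.083,-0.022,0,0,0,-1]
}}

```text
time: 11.55
tool_pos: [0.4937, -0.1786, 0.0435]
tcp_rot: [3.14, 0.003, 0.011]
wrist_force: [0.9, -1.2, 0.4]
width: 0.183
grip_force: 108.7
```

Emit:
{"api": "jog_arm", "payload": {
  "deltas": [0,0,0,0,0,0,-1,0,0,0.008,0,0,0,-1,0,0,0.016,0,0,0,-1,0,0,0.022,0,0,0,-1,0,0,0.022,0,0,0,-1]
}}

```text
time: 12.05
tool_pos: [0.4852, -0.178, 0.0198]
tcp_rot: [-3.141, 0.002, 0.002]
wrist_force: [-0.1, -0.0, -1.4]
width: 0.179
grip_force: 108.7
```

Emit:
{"api": "jog_arm", "payload": {
  "deltas": [-0.015,0,0,0,0,0,-1,-0.035,0,0,0,0,0,-1,-0.055,0,0,0,0,0,-1,-0.075,0,0,0,0,0,-1,-0.095,0,0,0,0,0,-1,-0.115,0,0,0,0,0,-1,-0.13,0,0,0,0,0,-1,-0.134,0,0,0,0,0,-1]
}}

```text
time: 12.85
tool_pos: [0.3502, -0.1773, 0.0203]
tcp_rot: [-3.141, 0.003, 0.001]
wrist_force: [-0.4, 0.5, -0.6]
width: 0.18
grip_force: 108.7
```

```bash
python3 - <<'E'
from h import *
s=st(); snap("top","t7",(270,140,400,250),5)
E
```

```text
t 12.85 p [ 0.3502 -0.1773  0.0203] xang -0.09 zax [-0.001  0.001 -1.   ] w 0.18 q [-0.53 -0.05  2.36  0.    0.83  1.04]
```

View pics/t7.png

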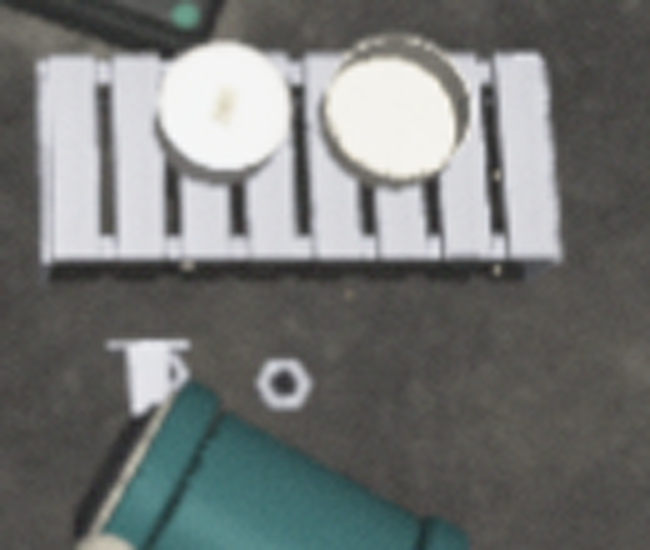

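The second nut is out at (175,373), beside the first at (284,384). Now the third at y = -0.36.

Emit:
{"api": "jog_arm", "payload": {
  "deltas": [0,0,-0.022,0,0,0,-1,0,0,-0.04,0,0,0,-1,0,0.05,-0.04,0,0,0,-1,0,0.1,-0.04,0,0,0,-1,0,0.15,-0.04,0,0,0,-1,0,0.183,-0.03,0,0,0,-1,0,0.183,-0.022,0,0,0,-1,0,0.183,-0.022,0,0,0,-1]
}}

```text
time: 13.7
tool_pos: [0.3519, -0.3606, 0.0413]
tcp_rot: [-3.139, 0.004, 0.002]
wrist_force: [0.3, 0.0, -2.0]
width: 0.178
grip_force: 108.8
```

Emit:
{"api": "jog_arm", "payload": {
  "deltas": [0.04,0,0,0,0,0,-1,0.08,0,0,0,0,0,-1,0.12,0,0,0,0,0,-1,0.132,0,0,0,0,0,-1,0.132,0,0,0,0,0,-1,0.132,0,0.01,0,0,0,-1,0.132,0,0.022,0,0,0,-1,0.132,0,0.022,0,0,0,-1]
}}

```text
time: 14.5
tool_pos: [0.4828, -0.3605, 0.0194]
tcp_rot: [-3.141, 0.002, 0.002]
wrist_force: [-0.2, 0.6, -1.4]
width: 0.179
grip_force: 108.8
```

Emit:
{"api": "jog_arm", "payload": {
  "deltas": [-0.015,0,0,0,0,0,-1,-0.035,0,0,0,0,0,-1,-0.055,0,0,0,0,0,-1,-0.075,0,0,0,0,0,-1,-0.095,0,0,0,0,0,-1,-0.115,0,0,0,0,0,-1,-0.13,0,0,0,0,0,-1,-0.134,0,0,0,0,0,-1]
}}

```text
time: 15.3
tool_pos: [0.3476, -0.3599, 0.02]
tcp_rot: [-3.14, 0.004, 0.002]
wrist_force: [0.7, 0.8, -0.0]
width: 0.181
grip_force: 108.7
```

```bash
python3 - <<'E'
from h import *
s=st(); snap("top","t8",(130,140,400,265),2.95)
E
```

```text
t 15.3 p [ 0.3476 -0.3599  0.02  ] xang -0.14 zax [-0.001  0.002 -1.   ] w 0.181 q [-0.85  0.15  2.14  0.    0.85  0.72]
```

View pics/t8.png

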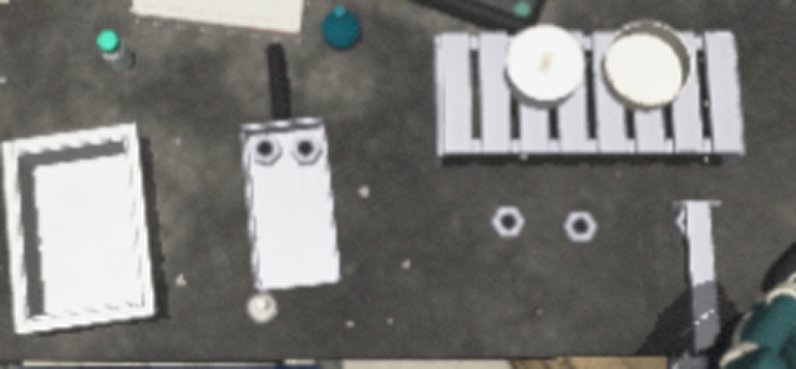

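All three nuts are out at (508,222), (580,226) and (681,219). Putting the rake back near its first place, across the front.

Emit:
{"api": "jog_arm", "payload": {
  "deltas": [0,0,-0.05,0,0,0,-1,0,0,-0.1,0,0,0,-1,0.04,-0.03,-0.1,0,0,-8,-1,0.074,-0.06,-0.1,0,0,-16,-1,0.074,-0.06,-0.1,0,0,-24,-1,0.074,-0.06,-0.1,0,0,-32,-1,0.074,-0.06,-0.1,0,0,-40,-1,0.074,-0.06,-0.1,0,0,-48,-1]
}}

```text
time: 16.15
tool_pos: [0.4253, -0.3007, 0.1208]
tcp_rot: [2.866, 1.286, 0.001]
wrist_force: [0.4, -0.1, -1.2]
width: 0.177
grip_force: 108.8
```

Emit:
{"api": "jog_arm", "payload": {
  "deltas": [0,0,0,0,0,-8,-1,0,0,0,0,0,-16,-1,0,0,0,0,0,-24,-1,0,0,0,0,0,-32,-1,0,0,0,0,0,-40,-1,0,0,0,0,0,-44,-1,0,0,0,0,0,-44,-1]
}}

```text
time: 16.85
tool_pos: [0.4251, -0.301, 0.1208]
tcp_rot: [2.182, 2.259, 0.001]
wrist_force: [1.1, 0.2, -1.8]
width: 0.18
grip_force: 108.8
```

```bash
python3 - <<'E'
from h import *
s=st(); tool([.422,-.30,.0195],down(92)); 
E
```

```text
t 16.85 p [ 0.4251 -0.301   0.1208] xang 91.99 zax [ 0.001 -0.    -1.   ] w 0.18 q [-0.66  0.06  2.03  0.    1.05 -0.7 ]
delta [ 0.0011 -0.0031  0.1013] [ 0.05  0.01 -0.01]
```

Emit:
{"api": "jog_arm", "payload": {
  "deltas": [0,-0.003,0.05,0,0,0,-1,0,-0.003,0.085,0,0,0,-1,0,-0.003,0.097,0,0,0,-1,0,-0.003,0.101,0,0,0,-1,0,-0.003,0.101,0,0,0,-1,0,-0.003,0.101,0,0,0,0,0,-0.003,0.101,0,0,0,0,0,-0.003,0.101,0,0,0,0]
}}

```text
time: 17.65
tool_pos: [0.4224, -0.3017, 0.0208]
tcp_rot: [2.182, 2.257, 0.001]
wrist_force: [0.3, 0.2, 0.9]
width: 0.5
grip_force: 0.0
```

Emit:
{"api": "jog_arm", "payload": {
  "deltas": [0,0,0,0,0,0,0,0,0,-0.05,0,0,0,0,0,0,-0.1,0,0,0,0,-0.05,0,-0.15,0,0,0,0,-0.1,0,-0.2,0,0,0,0,-0.1,0,-0.2,0,0,0,0]
}}

```text
time: 18.25
tool_pos: [0.4255, -0.4029, 0.223]
tcp_rot: [2.18, 2.257, 0.0]
wrist_force: [1.1, -0.5, 0.3]
width: 0.497
grip_force: 0.0
```

```bash
cat > nuts.py <<'E'
from h import *
c=read_camera("top"); im=c["color"]; cv2.imwrite('pics/tn_raw.png',im); np.save('pics/tn.npy',{k:v for k,v in c.items() if k!="color"},allow_pickle=True)
# region between shelf front and rake
q=proj(c,[[.525,-.11,0],[.455,-.42,0]]); 
(x0,y0),(x1,y1)=q.min(0).astype(int),q.max(0).astype(int)
g=cv2.cvtColor(im,cv2.COLOR_BGR2GRAY)[y0:y1,x0:x1]
g=cv2.resize(g,None,fx=4,fy=4,interpolation=cv2.INTER_CUBIC)
_,b=cv2.threshold(g,130,255,cv2.THRESH_BINARY)
b=cv2.morphologyEx(b,cv2.MORPH_CLOSE,np.ones((9,9)))
for k in cv2.findContours(b,cv2.RETR_EXTERNAL,cv2.CHAIN_APPROX_NONE)[0]:
    k=cv2.convexHull(k); A=cv2.contourArea(k)
    if A<300: continue
    P=px(c,k.reshape(-1,2)/4+[x0,y0],np.full(len(k),.016))[:,:2]
    m=P.min(0)/2+P.max(0)/2
    ths=np.arange(0,180,2); wd=[np.ptp(P@[np.cos(t),np.sin(t)]) for t in np.radians(ths)]
    f=[sum(wd[int((t+o)%180)//2] for o in (0,60,120)) for t in range(0,60,2)]
    print(A,m.round(4),"flat normal",2*int(np.argmin(f)),"w",np.min(f)/3,np.max(f)/3)
E
python3 - <<'E'
from h import *
st()
import nuts
E
```

```text
t 18.25 p [ 0.4255 -0.4029  0.223 ] xang 91.97 zax [ 0.003 -0.003 -1.   ] w 0.497 q [-0.8   0.09  1.8   0.    1.25 -0.84]
1304.0 [ 0.4788 -0.356 ] flat normal 4 w 0.027612358987061204 0.029715969505298655
1381.5 [ 0.4802 -0.2519] flat normal 0 w 0.028293192508933945 0.02997390332584741
1402.5 [ 0.4859 -0.1847] flat normal 0 w 0.02825753551833084 0.030457626668155074
```

Emit:
{"api": "jog_arm", "payload": {
  "deltas": [0.216,0.068,0,0,0,62,0,0.216,0.068,0,0,0,62,0,0.216,0.068,0,0,0,62,0,0.216,0.068,0.05,0,0,62,0,0.216,0.068,0.1,0,0,62,0,0.216,0.068,0.15,0,0,62,0,0.216,0.068,0.16,0,0,62,0,0.216,0.068,0.16,0,0,62,0]
}}

```text
time: 19.1
tool_pos: [0.4796, -0.1789, 0.0527]
tcp_rot: [-3.028, -0.805, 0.016]
wrist_force: [-2.1, 0.9, 0.3]
width: 0.496
grip_force: 0.0
```

```bash
python3 - <<'E'
from h import *
st(); tool([.4859,-.1847,0],down(30))
E
```

```text
t 19.1 p [ 0.4796 -0.1789  0.0527] xang 29.79 zax [-0.012  0.006 -1.   ] w 0.496 q [-0.41  0.13  2.09  0.    0.93  0.64]
delta [0.003  0.0087 0.0526] [-0.61  0.43 -0.21]
```

Emit:
{"api": "jog_arm", "payload": {
  "deltas": [0,0,0,0,0,0,0,0,0,0,0,0,0,0,0,0,0,0,0,0,0]
}}

```text
time: 19.4
tool_pos: [0.487, -0.1836, 0.0614]
tcp_rot: [3.032, 0.813, 0.005]
wrist_force: [0.7, -0.3, 0.6]
width: 0.496
grip_force: 0.0
```

```bash
python3 - <<'E'
from h import *
st(); tool([.4859,-.1847,0],down(30))
c=read_camera("wrist"); cv2.imwrite('pics/w9_raw.png',c["color"]); np.save('pics/w9.npy',{k:v for k,v in c.items() if k!="color"},allow_pickle=True)
uv=proj(c,[[.4859,-.1847,.016]])[0]; print(uv)
g=cv2.cvtColor(c["color"],cv2.COLOR_BGR2GRAY); u,v=uv.astype(int)
b=(g>130).astype(np.uint8); n,l,s,ct=cv2.connectedComponentsWithStats(b)
for i in range(1,n):
    if 150<s[i,4]<9000 and np.hypot(*(ct[i]-uv))<90: print(s[i],ct[i].round(1),px(c,[ct[i]],np.array([.016]))[0].round(4))
E
```

```text
t 19.4 p [ 0.487  -0.1836  0.0614] xang 30.01 zax [ 0.003 -0.001 -1.   ] w 0.496 q [-0.41  0.13  2.08  0.    0.93  0.64]
delta [-0.0016  0.0002  0.0614] [ 0.17 -0.13  0.01]
[253.51729042 211.05515471]
[208 275  46  33 883] [227.9 292. ] [ 0.4145 -0.2019  0.016 ]
```

Emit:
{"api": "jog_arm", "payload": {
  "deltas": [-0.001,0,0.035,0,0,0,0,-0.001,0,0.055,0,0,0,0,-0.001,0,0.061,0,0,0,0,-0.001,0,0.061,0,0,0,0,-0.001,0,0.061,0,0,0,-1,-0.001,0,0.061,0,0,0,-1,-0.001,0,0.061,0,0,0,-1,-0.001,0,0.061,0,0,0,-1],
  "squeeze": 60
}}

```text
time: 20.25
tool_pos: [0.4864, -0.1841, 0.0007]
tcp_rot: [3.032, 0.812, 0.005]
wrist_force: [-1.3, 0.2, 6.7]
width: 0.261
grip_force: 59.0
```

```bash
python3 - <<'E'
from h import *
s=st(); print(s["grip_force"],s["wrist_force"]); tool([.5115,-.001,.005],down(95))
E
```

```text
t 20.25 p [ 0.4864 -0.1841  0.0007] xang 29.97 zax [ 0.004 -0.001 -1.   ] w 0.261 q [-0.41  0.21  2.12  0.    0.81  0.64]
59.01521469466388 [-1.27465124  0.24086963  6.69480158]
delta [ 0.1132 -0.146  -0.0045] [ 2.300e-01 -2.000e-02 -6.503e+01]
```

Emit:
{"api": "jog_arm", "payload": {
  "deltas": [0,0,-0.04,0,0,0,-1,0,0,-0.08,0,0,0,-1,0.04,-0.05,-0.08,0,0,-65,-1,0.07,-0.09,-0.08,0,0,-65,-1,0.1,-0.13,-0.08,0,0,-65,-1,0.113,-0.146,-0.08,0,0,-65,-1,0.113,-0.146,-0.08,0,0,-65,-1,0.113,-0.146,-0.08,0,0,-65,-1]
}}

```text
time: 21.05
tool_pos: [0.51, 0.0012, 0.0793]
tcp_rot: [2.369, 2.062, 0.002]
wrist_force: [-1.2, 0.7, -1.5]
width: 0.263
grip_force: 58.9
```

Emit:
{"api": "jog_arm", "payload": {
  "deltas": [0,0,0,0,0,-13,-1,0,0,0,0,0,-13,-1,0,0,0,0,0,-13,-1]
}}

```text
time: 21.35
tool_pos: [0.5098, -0.0003, 0.0792]
tcp_rot: [2.131, 2.307, 0.001]
wrist_force: [-0.3, 0.5, -0.3]
width: 0.262
grip_force: 58.9
```

```bash
python3 - <<'E'
from h import *
s=st(); tool([.5115,-.001,.006],down(95))
E
```

```text
t 21.35 p [ 5.098e-01 -3.000e-04  7.920e-02] xang 94.55 zax [ 0.001 -0.    -1.   ] w 0.262 q [-0.05  0.08  2.09 -0.    0.97 -0.13]
delta [-0.0008  0.0015  0.0732] [ 0.07  0.01 -0.45]
```

Emit:
{"api": "jog_arm", "payload": {
  "deltas": [0,0.001,0.045,0,0,0,-1,0,0.001,0.068,0,0,0,-1,0,0.001,0.073,0,0,0,-1,0,0.001,0.073,0,0,0,-1,0,0.001,0.073,0,0,0,-0.3,0,0.001,0.073,0,0,0,-0.3,0,0.001,0.06,0,0,0,-0.3,0,0.001,0.03,0,0,0,-0.3]
}}

```text
time: 22.15
tool_pos: [0.5086, -0.0003, 0.0481]
tcp_rot: [-2.13, -2.305, 0.004]
wrist_force: [1.3, -0.7, 0.6]
width: 0.348
grip_force: 0.0
```

```bash
python3 - <<'E'
from h import *
s=st(); print(s["wrist_force"]); tool([.4802,-.2519,.1],down(30))
E
```

```text
t 22.15 p [ 5.086e-01 -3.000e-04  4.810e-02] xang 94.51 zax [-0.004  0.    -1.   ] w 0.348 q [-0.05  0.13  2.11 -0.    0.91 -0.13]
[ 1.28760274 -0.73067432  0.58066596]
delta [-0.2486 -0.0483 -0.0518] [-0.22  0.11 64.51]
```

Emit:
{"api": "jog_arm", "payload": {
  "deltas": [0,0,-0.05,0,0,0,0,-0.05,-0.01,-0.05,0,0,64,0,-0.1,-0.02,-0.05,0,0,64,0,-0.15,-0.03,-0.05,0,0,64,0,-0.2,-0.04,-0.05,0,0,64,0,-0.2,-0.04,-0.05,0,0,64,0,-0.2,-0.04,-0.05,0,0,64,0,-0.2,-0.04,-0.05,0,0,64,0]
}}

```text
time: 22.95
tool_pos: [0.487, -0.2041, 0.1006]
tcp_rot: [3.004, 0.915, 0.003]
wrist_force: [0.1, 0.1, 0.4]
width: 0.499
grip_force: 0.0
```

```bash
python3 - <<'E'
from h import *
import nuts
s=st(); tool([.4802,-.2519,.06],down(30))
E
```

```text
531.0 [ 0.4613 -0.3316] flat normal 0 w 0.024469959874017445 0.026073614477817263
357.5 [ 0.4769 -0.3638] flat normal 12 w 0.016797280728819225 0.018101825919931314
t 23.0 p [ 0.4871 -0.2038  0.1005] xang 33.62 zax [ 0.003 -0.001 -1.   ] w 0.501 q [-0.44  0.09  2.04  0.    1.01  0.54]
delta [-0.0324  0.0362  0.0405] [ 0.12 -0.09  3.62]
```

Emit:
{"api": "jog_arm", "payload": {
  "deltas": [-0.032,0.036,0.02,0,0,3.6,0,-0.032,0.036,0.04,0,0,3.6,0,-0.032,0.036,0.04,0,0,3.6,0,-0.032,0.036,0.04,0,0,3.6,0]
}}

```text
time: 23.4
tool_pos: [0.4804, -0.2503, 0.0594]
tcp_rot: [-3.028, -0.835, -0.0]
wrist_force: [0.5, -0.7, 0.5]
width: 0.501
grip_force: 0.0
```

```bash
python3 - <<'E'
from h import *
s=st(); tool([.4802,-.2519,0],down(30))
for n,t in (("w9",(.4859,-.1847)),("w10",(.4802,-.2519))):
    if n=="w10": snap("wrist","w10")
    c=load(n); im=cv2.imread(f'pics/{n}_raw.png'); u,v=proj(c,[[*t,.016]])[0].astype(int)
    k=im[v-50:v+50,u-60:u+60]; print(u,v); cv2.imwrite(f'pics/{n}k.png',cv2.resize(k,None,fx=3,fy=3))
cv2.imwrite('pics/k.png',np.hstack([cv2.imread('pics/w9k.png'),cv2.imread('pics/w10k.png')]))
E
```

```text
t 23.4 p [ 0.4804 -0.2503  0.0594] xang 30.84 zax [ 0.  0. -1.] w 0.501 q [-0.53  0.17  2.04  0.    0.94  0.51]
delta [-0.001   0.0013  0.0594] [-0.02 -0.02  0.84]
253 211
254 211
```

View pics/k.png

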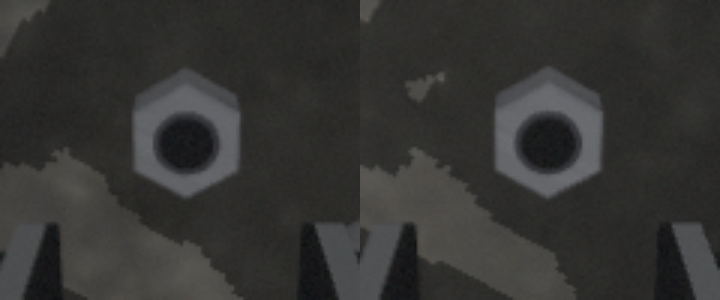

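The nut sits between the fingers with its flats to the pads, at (548,140), as the first one did at (186,140).

Emit:
{"api": "jog_arm", "payload": {
  "deltas": [-0.001,0.001,0.035,0,0,0,0,-0.001,0.001,0.054,0,0,0,0,-0.001,0.001,0.059,0,0,0,0,-0.001,0.001,0.059,0,0,0,0,-0.001,0.001,0.059,0,0,0,-1,-0.001,0.001,0.059,0,0,0,-1,-0.001,0.001,0.059,0,0,0,-1,-0.001,0.001,0.059,0,0,0,-1]
}}

```text
time: 24.25
tool_pos: [0.4818, -0.2526, 0.0019]
tcp_rot: [3.027, 0.833, 0.005]
wrist_force: [-1.2, 1.7, 7.1]
width: 0.25
grip_force: 58.0
```

```bash
python3 - <<'E'
from h import *
s=st(); print(s["grip_force"]); tool([.4617,-.0053,.1],down(95))
E
```

```text
t 24.25 p [ 0.4818 -0.2526  0.0019] xang 30.77 zax [ 0.003 -0.001 -1.   ] w 0.25 q [-0.53  0.25  2.07  0.    0.82  0.5 ]
58.03999444266083
delta [ 0.1095 -0.2225 -0.0984] [ 2.200e-01 -3.000e-02 -6.423e+01]
```

Emit:
{"api": "jog_arm", "payload": {
  "deltas": [0,0,-0.04,0,0,0,-1,0,0,-0.08,0,0,0,-1,0.022,-0.044,-0.09,0,0,-64,-1,0.044,-0.088,-0.09,0,0,-64,-1,0.066,-0.132,-0.09,0,0,-64,-1,0.088,-0.176,-0.09,0,0,-64,-1,0.109,-0.22,-0.09,0,0,-64,-1,0.109,-0.222,-0.09,0,0,-64,-1]
}}

```text
time: 25.05
tool_pos: [0.4597, -0.0007, 0.0905]
tcp_rot: [-2.353, -2.082, -0.004]
wrist_force: [-0.1, -0.9, -0.7]
width: 0.249
grip_force: 58.4
```

Emit:
{"api": "jog_arm", "payload": {
  "deltas": [0,0,0,0,0,-13,-1,0,0,0,0,0,-13,-1,0,0,0,0,0,-13,-1]
}}

```text
time: 25.35
tool_pos: [0.4607, -0.0053, 0.0906]
tcp_rot: [2.113, 2.322, 0.002]
wrist_force: [-0.7, -0.3, -0.7]
width: 0.253
grip_force: 58.4
```

```bash
python3 - <<'E'
from h import *
s=st(); tool([.4617,-.0053,.006],down(95))
import nuts
E
```

```text
t 25.35 p [ 0.4607 -0.0053  0.0906] xang 95.38 zax [ 0.002 -0.    -1.   ] w 0.253 q [-0.07 -0.03  2.18 -0.    0.99 -0.16]
delta [-0.0001  0.0008  0.0846] [0.12 0.02 0.38]
1300.5 [ 0.4788 -0.356 ] flat normal 6 w 0.027595205273205487 0.029539202209694092
```

Emit:
{"api": "jog_arm", "payload": {
  "deltas": [0,0.001,0.05,0,0,0,-1,0,0.001,0.079,0,0,0,-1,0,0.001,0.084,0,0,0,-1,0,0.001,0.084,0,0,0,-1,0,0.001,0.084,0,0,0,-0.3,0,0.001,0.084,0,0,0,-0.3,0,0.001,0.07,0,0,0,-0.3,0,0.001,0.03,0,0,0,-0.3]
}}

```text
time: 26.2
tool_pos: [0.4576, -0.0053, 0.0573]
tcp_rot: [-2.113, -2.317, 0.007]
wrist_force: [1.4, 0.7, 0.2]
width: 0.352
grip_force: 0.0
```

```bash
python3 - <<'E'
from h import *
s=st(); print(s["wrist_force"]); tool([.4788,-.356,.1],down(35))
E
```

```text
t 26.2 p [ 0.4576 -0.0053  0.0573] xang 95.29 zax [-0.007  0.    -1.   ] w 0.352 q [-0.07  0.02  2.2  -0.    0.92 -0.16]
[1.3962087  0.71065907 0.20494771]
delta [-0.3511 -0.0115 -0.043 ] [-0.42  0.16 60.29]
```

Emit:
{"api": "jog_arm", "payload": {
  "deltas": [0,0,-0.04,0,0,0,0,-0.05,-0.01,-0.04,0,0,60,0,-0.1,-0.01,-0.04,0,0,60,0,-0.15,-0.01,-0.04,0,0,60,0,-0.2,-0.01,-0.04,0,0,60,0,-0.25,-0.01,-0.04,0,0,60,0,-0.3,-0.011,-0.04,0,0,60,0,-0.35,-0.011,-0.04,0,0,60,0]
}}

```text
time: 27.0
tool_pos: [0.4827, -0.3563, 0.1005]
tcp_rot: [2.996, 0.942, 0.002]
wrist_force: [0.4, 0.7, 0.6]
width: 0.501
grip_force: 0.0
```

Emit:
{"api": "jog_arm", "payload": {
  "deltas": [0,0,0,0,0,0,0,0,0,0.03,0,0,0,0,0,0,0.03,0,0,0,0,0,0,0.03,0,0,0,0]
}}

```text
time: 27.4
tool_pos: [0.4819, -0.3528, 0.0693]
tcp_rot: [-2.991, -0.954, 0.001]
wrist_force: [-0.1, -0.0, -0.0]
width: 0.501
grip_force: 0.0
```

```bash
python3 - <<'E'
from h import *
s=st(); tool([.4788,-.356,0.001],down(35))
snap("wrist","w11"); c=load("w11"); im=cv2.imread('pics/w11_raw.png')
k=im[160:262,194:314]; g=cv2.cvtColor(k,cv2.COLOR_BGR2GRAY); g0=cv2.cvtColor(cv2.imread('pics/w10_raw.png')[160:262,194:314],cv2.COLOR_BGR2GRAY)
# template of nut from w10
t=g0[20:70,30:92]; r=cv2.matchTemplate(cv2.cvtColor(im,cv2.COLOR_BGR2GRAY)[100:330,100:400],t,cv2.TM_CCOEFF_NORMED); _,m,_,loc=cv2.minMaxLoc(r); print(m,np.array(loc)+[100,100],"ref",(224,180))
E
```

```text
t 27.4 p [ 0.4819 -0.3528  0.0693] xang 35.36 zax [-0.001  0.002 -1.   ] w 0.501 q [-0.67  0.25  1.91  0.    0.98  0.28]
delta [-0.0044  0.0009  0.0683] [-0.12  0.01  0.36]
0.9168944358825684 [223 179] ref (224, 180)
```

Emit:
{"api": "jog_arm", "payload": {
  "deltas": [-0.004,0.001,0.04,0,0,0,0,-0.004,0.001,0.062,0,0,0,0,-0.004,0.001,0.068,0,0,0,0,-0.004,0.001,0.068,0,0,0,0,-0.004,0.001,0.068,0,0,0,-1,-0.004,0.001,0.068,0,0,0,-1,-0.004,0.001,0.068,0,0,0,-1,-0.004,0.001,0.068,0,0,0,-1]
}}

```text
time: 28.25
tool_pos: [0.4811, -0.3578, 0.0033]
tcp_rot: [2.991, 0.953, 0.003]
wrist_force: [-0.1, 1.0, 3.5]
width: -0.005
grip_force: 1.9
```

```bash
python3 - <<'E'
from h import *
s=st(); print(s["grip_force"]); tool([.4935,.0337,.1],down(95))
E
```

```text
t 28.25 p [ 0.4811 -0.3578  0.0033] xang 35.34 zax [ 0.002 -0.002 -1.   ] w -0.005 q [-0.68  0.34  1.94  0.    0.86  0.27]
1.8725849831540309
delta [ 0.2367 -0.3119 -0.0973] [ 1.700e-01  2.000e-02 -5.966e+01]
```

Emit:
{"api": "jog_arm", "payload": {
  "deltas": [0,0,0,0,0,0,0,0,0,0,0,0,0,0,0,0,0,0,0,0,0,0,0,-0.04,0,0,0,0,0,0,-0.066,0,0,0,0,0,0,-0.066,0,0,0,0]
}}

```text
time: 28.85
tool_pos: [0.4824, -0.3589, 0.0717]
tcp_rot: [2.988, 0.952, 0.006]
wrist_force: [0.2, -0.4, 0.8]
width: 0.5
grip_force: 0.0
```

```bash
python3 - <<'E'
from h import *
st(); snap("wrist","w12",None,1.5)
E
```

```text
t 28.85 p [ 0.4824 -0.3589  0.0717] xang 35.33 zax [ 0.006 -0.004 -1.   ] w 0.5 q [-0.68  0.25  1.91  0.    0.98  0.27]
```

View pics/w12.png

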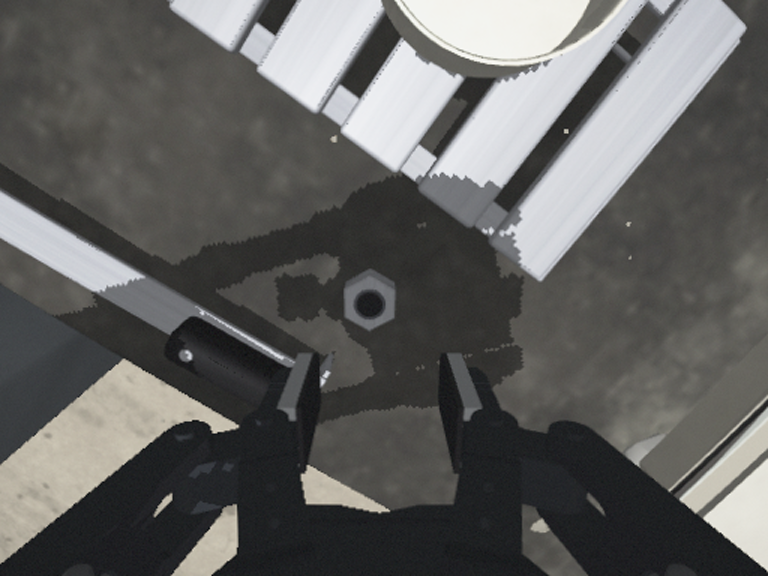

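The nut is still there at (370,302), flats to the pads; the fingers closed just over its top. So the tips really are about 13 mm above the reported TCP, and I must go about 9 mm lower.

```bash
python3 - <<'E'
from h import *
p=px(load('w12'),[[370/1.5,303/1.5]],np.array([.016]))[0]; print(p); tool([p[0],p[1],-.008],down(35))
E
```

```text
[ 0.48126519 -0.35398164  0.016     ]
delta [ 0.0023 -0.0034  0.0776] [ 0.2  -0.08  0.33]
```

Emit:
{"api": "jog_arm", "payload": {
  "deltas": [0.002,-0.003,0.04,0,0,0,0,0.002,-0.003,0.065,0,0,0,0,0.002,-0.003,0.073,0,0,0,0,0.002,-0.003,0.078,0,0,0,0,0.002,-0.003,0.078,0,0,0,0]
}}

```text
time: 29.4
tool_pos: [0.4796, -0.3532, -0.0109]
tcp_rot: [-2.992, -0.953, 0.001]
wrist_force: [0.1, -0.2, -0.4]
width: 0.5
grip_force: 0.0
```

Emit:
{"api": "jog_arm", "payload": {
  "deltas": [0,0,0,0,0,0,-1,0,0,0,0,0,0,-1,0,0,0,0,0,0,-1,0,0,0,0,0,0,-1]
}}

```text
time: 29.8
tool_pos: [0.4811, -0.3543, -0.0088]
tcp_rot: [2.991, 0.953, 0.003]
wrist_force: [-0.6, -0.7, 4.4]
width: 0.287
grip_force: 60.0
```

```bash
python3 - <<'E'
from h import *
s=st(); print(s["grip_force"]); tool([.4935,.0337,.1],down(95))
E
```

```text
t 29.8 p [ 0.4811 -0.3543 -0.0088] xang 35.34 zax [ 0.003 -0.002 -1.   ] w 0.287 q [-0.68  0.35  1.95  0.    0.83  0.28]
60.021253363229334
delta [ 0.2347 -0.309  -0.1094] [ 1.900e-01  3.000e-02 -5.966e+01]
```

Emit:
{"api": "jog_arm", "payload": {
  "deltas": [0,0,-0.04,0,0,0,-1,0,0,-0.08,0,0,0,-1,0.03,-0.04,-0.1,0,0,-60,-1,0.06,-0.08,-0.1,0,0,-60,-1,0.09,-0.12,-0.1,0,0,-60,-1,0.12,-0.16,-0.1,0,0,-60,-1,0.15,-0.2,-0.1,0,0,-60,-1,0.18,-0.24,-0.1,0,0,-60,-1]
}}

```text
time: 30.6
tool_pos: [0.4875, -0.0553, 0.09]
tcp_rot: [2.274, 2.166, 0.001]
wrist_force: [0.9, 0.0, -0.1]
width: 0.283
grip_force: 59.5
```

```bash
python3 - <<'E'
from h import *
s=st(); print(s["grip_force"]); tool([.4935,.0337,.1],down(95))
E
```

```text
t 30.6 p [ 0.4875 -0.0553  0.09  ] xang 87.23 zax [ 0.001 -0.    -1.   ] w 0.283 q [-0.16  0.03  2.12  0.    0.99 -0.12]
59.50074467808008
delta [ 0.0892  0.0017 -0.01  ] [ 0.07  0.01 -7.77]
```

Emit:
{"api": "jog_arm", "payload": {
  "deltas": [0.045,0.001,0,0,0,-7.8,-1,0.089,0.002,0,0,0,-7.8,-1,0.089,0.002,0,0,0,-7.8,-1,0.089,0.002,0,0,0,-7.8,-1]
}}

```text
time: 31.0
tool_pos: [0.4945, 0.0325, 0.0898]
tcp_rot: [2.125, 2.313, -0.0]
wrist_force: [0.2, -0.4, -0.6]
width: 0.286
grip_force: 59.5
```

```bash
python3 - <<'E'
from h import *
s=st(); tool([.4935,.0337,-.004],down(95))
E
```

```text
t 31.0 p [0.4945 0.0325 0.0898] xang 94.87 zax [ 0. -0. -1.] w 0.286 q [ 0.02  0.04  2.11 -0.    0.99 -0.07]
delta [ 0.0013 -0.0009  0.0938] [ 0.02  0.03 -0.13]
```

Emit:
{"api": "jog_arm", "payload": {
  "deltas": [0.001,-0.001,0.05,0,0,0,-1,0.001,-0.001,0.082,0,0,0,-1,0.001,-0.001,0.092,0,0,0,-1,0.001,-0.001,0.093,0,0,0,-1,0.001,-0.001,0.093,0,0,0,-0.25,0.001,-0.001,0.093,0,0,0,-0.25,0.001,-0.001,0.08,0,0,0,-0.25,0.001,-0.001,0.04,0,0,0,-0.25]
}}

```text
time: 31.8
tool_pos: [0.4904, 0.0322, 0.0483]
tcp_rot: [-2.126, -2.307, 0.007]
wrist_force: [0.6, -0.8, -0.2]
width: 0.375
grip_force: 0.0
```

Emit:
{"api": "jog_arm", "payload": {
  "deltas": [0,0,-0.05,0,0,0,0,0,0,-0.1,0,0,0,0,-0.05,0,-0.15,0,0,8,0,-0.1,0,-0.15,0,0,16,0,-0.15,0,-0.15,0,0,24,0,-0.2,0,-0.15,0,0,32,0,-0.2,0,-0.15,0,0,40,0,-0.2,0,-0.15,0,0,48,0]
}}

```text
time: 32.6
tool_pos: [0.5104, -0.17, 0.2022]
tcp_rot: [2.887, 1.23, 0.004]
wrist_force: [0.9, -0.4, -0.0]
width: 0.5
grip_force: 0.0
```

```bash
python3 - <<'E'
from h import *
st(); c=snap("top","t9"); im=c["color"]; old=cv2.imread('pics/t8_raw.png'); 
x0,y0,x1,y1=205,170,255,245
def bores(im):
    g=cv2.resize(cv2.cvtColor(im,cv2.COLOR_BGR2GRAY)[y0:y1,x0:x1],None,fx=4,fy=4,interpolation=cv2.INTER_CUBIC)
    n,l,s,ct=cv2.connectedComponentsWithStats((g<120).astype(np.uint8))
    for i in range(1,n):
        if 100<s[i,4]<1500: print(s[i,2:].tolist(),px(c,[ct[i]/4+[x0,y0]],np.array([.019]))[0].round(3))
    return g
bores(old);print('new');g=bores(im)
d=cv2.absdiff(im,old).max(2); print("diff outside",[ (d[a:b,e:f]>40).sum() for a,b,e,f in ((150,265,130,205),(180,255,205,250),(245,258,210,230),(145,195,275,390))])
for r in cv2.resize(g,(25,38),interpolation=cv2.INTER_AREA): print(''.join(' .:-=+*#%@'[::-1][min(9,int(v)//26)] for v in r))
E
```

```text
t 32.6 p [ 0.5104 -0.17    0.2022] xang 46.16 zax [ 0.003 -0.002 -1.   ] w 0.5 q [-0.37  0.01  1.92 -0.    1.21  0.4 ]
[18, 18, 260] [0.558 0.041 0.019]
[18, 18, 258] [0.558 0.003 0.019]
new
[18, 19, 261] [0.558 0.041 0.019]
[18, 18, 257] [0.558 0.003 0.019]
[20, 17, 256] [0.508 0.    0.019]
[20, 18, 271] [0.49  0.031 0.019]
[21, 18, 279] [ 0.459 -0.005  0.019]
diff outside [np.int64(0), np.int64(181), np.int64(0), np.int64(3130)]
***+****#%%#**+++++++++**
********##%#***++++**++**
********#%%#*************
********#%%#*************
********#%%#*************
********++=++-:-=*******#
***+-:-++--=+++==+**#####
***+++=+===-:::..=#######
***==:::... ..:..-*######
***+:.=*=...:+*-.:*#####*
***+::*#+:..:*#=::*######
***=:.-=--..:-=:-:*######
***=:.:--:. .---::*###*##
***+-..:.   .....:+****##
***+-.          ..=****##
****=.            -**##**
****-.       .... -**##**
****:.      ..:...-****+*
****-.      .=*+:.:*****+
****=:     ..=#*-..*****+
****+. .::...:-::..*****+
****+..:++:..::-: :*****+
****+:.-##-:....  .+***++
#***=:..==::.     .+*#*++
*#**+: .:::.      .=*****
****+-. ...   . .  -*****
*****-.      ..:.. -#****
*****-.      .=*=..-*****
*****:.      .+#*:.:*****
*****:.      .:=-:.:*****
*****-.       .::. -*****
*****=.       ...  =*****
*****+:           .******
*****+:    ..:::-=+****##
******-:===+*****########
*****+--+***#############
****+:.:-***#############
****=..::+**#############
```

All five nuts are in the scoop, by the numbers. Next is the scoop's grip.

```bash
python3 - <<'E'
from h import *
tool([.5997,.0245,.12],down(4.8))
E
```

```text
delta [ 0.201  -0.0704  0.082 ] [ 0.13 -0.13 41.12]
```

Emit:
{"api": "jog_arm", "payload": {
  "deltas": [0.045,-0.015,0,0,0,8,0,0.09,-0.03,0,0,0,16,0,0.135,-0.045,0.02,0,0,24,0,0.18,-0.06,0.04,0,0,32,0,0.201,-0.07,0.06,0,0,41,0,0.201,-0.07,0.08,0,0,41,0,0.201,-0.07,0.08,0,0,41,0,0.201,-0.07,0.08,0,0,41,0]
}}

```text
time: 33.45
tool_pos: [0.5968, 0.0277, 0.1208]
tcp_rot: [3.137, 0.16, 0.001]
wrist_force: [0.6, -0.0, 0.5]
width: 0.5
grip_force: 0.0
```

```bash
python3 - <<'E'
from h import *
st(); tool([.5997,.0245,-.002],down(4.8))
E
```

```text
t 33.45 p [0.5968 0.0277 0.1208] xang 5.84 zax [ 0.001 -0.    -1.   ] w 0.5 q [ 0.    0.2   1.87 -0.    1.07  1.47]
delta [0.0025 0.0034 0.1228] [ 0.02 -0.04  1.04]
```

Emit:
{"api": "jog_arm", "payload": {
  "deltas": [0.002,0.003,0.04,0,0,1,0,0.002,0.003,0.08,0,0,1,0,0.002,0.003,0.11,0,0,1,0,0.002,0.003,0.12,0,0,1,0,0.002,0.003,0.122,0,0,1,0,0.002,0.003,0.122,0,0,1,0]
}}

```text
time: 34.05
tool_pos: [0.6011, 0.0243, -0.0]
tcp_rot: [3.139, 0.129, 0.006]
wrist_force: [-0.1, 0.0, 0.8]
width: 0.502
grip_force: 0.0
```

Emit:
{"api": "jog_arm", "payload": {
  "deltas": [0,0,0,0,0,0,-1,0,0,0,0,0,0,-1,0,0,0,0,0,0,-1,0,0,0,0,0,0,-1,0,0,0,0,0,0,-1],
  "squeeze": 120
}}

```text
time: 34.55
tool_pos: [0.6013, 0.0247, 0.0006]
tcp_rot: [3.139, 0.129, 0.007]
wrist_force: [-0.9, -1.1, 6.6]
width: 0.155
grip_force: 117.3
```

Emit:
{"api": "jog_arm", "payload": {
  "deltas": [0,0,-0.01,0,0,0,-1,0,0,-0.03,0,0,0,-1,0,0,-0.03,0,0,0,-1]
}}

```text
time: 34.85
tool_pos: [0.6017, 0.0247, 0.0309]
tcp_rot: [3.139, 0.129, 0.01]
wrist_force: [1.6, -0.6, -4.4]
width: 0.163
grip_force: 117.6
```

```bash
python3 - <<'E'
from h import *
s=st(); print(s["wrist_force"],s["torque"]); c=snap("side","s9"); im=c["color"]; old=cv2.imread('pics/side0_raw.png')
# scoop spout rise: predicted pixel of spout corners now vs at rest
for z in (.003,.02,.033): print(z,proj(c,[[.4272,.048,z],[.4347,-.0275,z]]).round(1).tolist())
q=[im[205:245,215:280],old[205:245,215:280]]
for a in q:
    g=cv2.cvtColor(a,cv2.COLOR_BGR2GRAY)
    for r in g[::2]: print(''.join(' .:-=+*#%@'[min(9,int(v)//26)] for v in r))
    print()
E
```

```text
t 34.85 p [0.6017 0.0247 0.0309] xang 4.71 zax [ 0.006 -0.    -1.   ] w 0.163 q [-0.    0.3   1.93 -0.    0.9   1.49]
[ 1.55374443 -0.63866507 -4.41235392] [ 0.01778445 -0.39901974  0.0149076 ]
0.003 [[268.2, 233.7], [267.1, 216.4]]
0.02 [[268.2, 229.7], [267.1, 212.4]]
0.033 [[268.3, 226.5], [267.2, 209.3]]
---=-:::-------------------------------------:-------------------
::-=++++*******************+++++++++++++++++++++++++=------------
..--==+##+-:-+#*+++++++**#*--====++==++===-::-===++=-------------
 .+===+##+-:=*###%%%%%%##=.  :===========-.  .-==++=-::-:--------
.:======+*##*+=+#%%%%%%**#*======================++=-............
:=====++++++===*#%%%%%%*=========================+++-...........-
:--==*##=-=#%%%%%%%%%%%%%#+==-:...-==============+++-...........:
:-=====-...=#*#%%%%%%%%%%%*===::::-==============+++-............
:=-===========*%%%%%%%%%%%*======+================++-............
.-============+******+===========================++*=:...-++=:...
.-=+++++++++++++++++++++++++++++++++++++++++++++++++=:..:=+++-:..
.:=+++++++++++++++++++++++++++++++++++++++++++++++++-::=+******=
[... 1150 characters left out ...]
%%%%%%%%%%%%%%%%%%%%%%%%%%%*-::-+%%#=:::
.:*+*##+-:-+##%%%%%%%%%%%%%%%%%%%%%%%%%%%%%%%%%%%%%%*-:-+***++=::
.:*+*##*-::=#**#%%%%%%%%%%%%%%%%%%%%%%%%%%%%%%%%%%%%*-=#%****#%+-
--=-+=+#####+==#%%%%%%%%%%%%%%%%%%%%%%%%%%%%%%%%%%%%*-=**%@@%##+-
--=*%%%%#%%%%%%@@%%%##########******++++++++++++++++=--=+*##*++=-
---=+===++++===+++==+++++===+++==+++++=++++++=++++++==-=+++++++=-
---=+++****+============-----===-----=--==--::::--------=+++++---
-------------======----------------------------------------------
------==-======--====--------------------------------------------
-----===========--=-====-----------------==----------------------
------===----====---------------------======++++++++++++++***+---
```

The scoop lifted level with about 4.4 N, matching the scoop plus five nuts. Before carrying it, I'll check clearance to the mixer bowl by the tray.

```bash
python3 - <<'E'
from h import *
c=load('top0'); s=load('side0')
for nm,p in (("bowl edge",(139,232)),("bowl bottom-right",(125,275)),("base edge",(186,250)),("device FR",(352,225)),("cap",(250,231))):
    for z in (0.02,.1,.15,.2,.25,.3):
        P=px(c,[np.array(p)/1.5],np.array([z]))[0]; print(nm,P.round(3),(proj(s,[P])[0]*1.5).round(0))
E
```

```text
bowl edge [0.667 0.408 0.02 ] [236. 500.]
bowl edge [0.638 0.373 0.1  ] [253. 451.]
bowl edge [0.62  0.351 0.15 ] [263. 419.]
bowl edge [0.602 0.329 0.2  ] [274. 386.]
bowl edge [0.584 0.307 0.25 ] [286. 352.]
bowl edge [0.566 0.285 0.3  ] [298. 317.]
bowl bottom-right [0.582 0.427 0.02 ] [288. 515.]
bowl bottom-right [0.559 0.39  0.1  ] [302. 464.]
bowl bottom-right [0.545 0.368 0.15 ] [311. 431.]
bowl bottom-right [0.531 0.345 0.2  ] [320. 397.]
bowl bottom-right [0.517 0.322 0.25 ] [330. 362.]
bowl bottom-right [0.503 0.299 0.3  ] [340. 326.]
base edge [0.629 0.313 0.02 ] [273. 450.]
base edge [0.603 0.285 0.1  ] [287. 407.]
base edge [0.587 0.268 0.15 ] [296. 379.]
base edge [0.571 0.25  0.2  ] [305. 349.]
base edge [0.554 0.233 0.25 ] [315. 318.]
base edge [0.538 0.215 0.3  ] [325. 286.]
device FR [ 0.675 -0.     0.02 ] [285. 322.]
device FR [ 0.645 -0.005  0.1  ] [295. 292.]
device FR [ 0.627 -0.008  0.15 ] [302. 271.]
device FR [ 0.608 -0.011  0.2  ] [309. 250.]
device FR [ 0.59  -0.014  0.25 ] [317. 227.]
device FR [ 0.571 -0.017  0.3  ] [325. 204.]
cap [0.665 0.193 0.02 ] [268. 394.]
cap [0.637 0.174 0.1  ] [281. 357.]
cap [0.619 0.162 0.15 ] [289. 332.]
cap [0.601 0.15  0.2  ] [298. 306.]
cap [0.583 0.138 0.25 ] [307. 279.]
cap [0.565 0.126 0.3  ] [317. 251.]
```

Emit:
{"api": "jog_arm", "payload": {
  "deltas": [0,0,-0.015,0,0,0,-1,0,0,-0.04,0,0,0,-1,0,0,-0.07,0,0,0,-1,0,0,-0.1,0,0,0,-1,0,0,-0.13,0,0,0,-1,0,0,-0.155,0,0,0,-1,0,0,-0.17,0,0,0,-1,0,0,-0.17,0,0,0,-1]
}}

```text
time: 35.7
tool_pos: [0.6007, 0.0247, 0.2007]
tcp_rot: [3.139, 0.129, 0.008]
wrist_force: [-0.2, -0.7, -2.9]
width: 0.16
grip_force: 117.7
```

Emit:
{"api": "jog_arm", "payload": {
  "deltas": [0.002,-0.015,0,0,0,0.5,-1,0.006,-0.04,0,0,0,1,-1,0.011,-0.07,0,0,0,2,-1,0.016,-0.1,0,0,0,3,-1,0.021,-0.13,0,0,0,4,-1,0.025,-0.155,0,0,0,4.7,-1,0.027,-0.17,0,0,0,4.7,-1,0.028,-0.176,0,0,0,4.7,-1]
}}

```text
time: 36.5
tool_pos: [0.6116, 0.2034, 0.1959]
tcp_rot: [3.141, 0.003, -0.004]
wrist_force: [-0.4, -0.5, -4.0]
width: 0.157
grip_force: 117.8
```

```bash
python3 - <<'E'
from h import *
s=st(); print(s["wrist_force"],s["torque"])
M=R.from_rotvec(s["tcp_rot"]); sp=s["tool_pos"]+M.apply([-.1716,0,-.0024]); print("spout",sp)
# tilt about tool +-y so that spout goes down; positions relative to now
for a in (8,16,22,26,30,34,38,42,46):
    # choose rotation sign lowering spout
    Rt=R.from_euler('y',-a,degrees=True)
    T=M*Rt; z=T.apply([0,0,1])
    tgt=np.array([.505,.203,.080]); f=min(a/22,1); tg=sp*(1-f)+tgt*f
    p=tg-T.apply([-.1716,0,-.0024])
    print(a,z.round(2),"tool",p.round(3),"delta",M.inv().apply(p-s["tool_pos"]).round(3))
E
```

```text
t 36.5 p [0.6116 0.2034 0.1959] xang 0.12 zax [-0.002 -0.001 -1.   ] w 0.157 q [ 0.28  0.22  1.7  -0.    1.22  1.85]
[-0.4003588  -0.50549144 -3.98384095] [ 0.02634739 -0.29264163 -0.0648494 ]
spout [0.44000275 0.20304609 0.19869375]
8 [-0.14 -0.   -0.99] tool [0.633 0.203 0.129] delta [0.022 0.    0.067]
16 [-0.28 -0.   -0.96] tool [0.651 0.203 0.062] delta [0.04  0.    0.133]
22 [-0.38 -0.   -0.93] tool [0.663 0.203 0.013] delta [0.052 0.    0.183]
26 [-0.44 -0.   -0.9 ] tool [0.658 0.203 0.002] delta [0.047 0.    0.194]
30 [-0.5  -0.   -0.86] tool [ 0.652  0.203 -0.008] delta [0.041 0.    0.204]
34 [-0.56 -0.   -0.83] tool [ 0.646  0.203 -0.018] delta [0.035 0.    0.214]
38 [-0.62 -0.   -0.79] tool [ 0.638  0.203 -0.028] delta [0.027 0.    0.224]
42 [-0.67 -0.   -0.74] tool [ 0.631  0.203 -0.037] delta [0.02  0.    0.233]
46 [-0.72 -0.   -0.69] tool [ 0.622  0.203 -0.045] delta [0.011 0.    0.241]
```

```bash
cat > tilt.py <<'E'
from h import *
s=st(); M=R.from_rotvec(s["tcp_rot"])
M0=down(0)
for a in map(float,sys.argv[4:]):
    T=M0*R.from_euler('y',a,degrees=True)
    p=np.array([float(v) for v in sys.argv[1:4]])-T.apply([-.1716,0,-.0024])
    print(a,"tool",p.round(3),"delta",M.inv().apply(p-s["tool_pos"]).round(3),np.degrees((M.inv()*T).as_rotvec()).round(1))
E
python3 tilt.py .505 .203 .085 10 16 20 24
```

```text
t 36.5 p [0.6116 0.2034 0.1959] xang 0.12 zax [-0.002 -0.001 -1.   ] w 0.157 q [ 0.28  0.22  1.7  -0.    1.22  1.85]
10.0 tool [0.674 0.203 0.112] delta [0.063 0.    0.083] [ 0.  10.1  0.1]
16.0 tool [0.671 0.203 0.13 ] delta [0.059 0.    0.066] [ 0.  16.1  0.1]
20.0 tool [0.667 0.203 0.141] delta [0.056 0.    0.054] [ 0.  20.1  0.1]
24.0 tool [0.663 0.203 0.153] delta [0.051 0.    0.043] [ 0.  24.1  0.1]
```

Emit:
{"api": "jog_arm", "payload": {
  "deltas": [0.015,0,0,0,3,0,-1,0.03,0,0.005,0,6,0,-1,0.045,0,0.015,0,10,0,-1,0.056,0,0.03,0,14,0,-1,0.056,0,0.045,0,17,0,-1,0.056,0,0.054,0,20,0,-1,0.056,0,0.054,0,20,0,-1]
}}

```text
time: 37.2
tool_pos: [0.664, 0.2001, 0.1389]
tcp_rot: [3.092, 0.001, 0.532]
wrist_force: [-0.8, -0.4, -5.5]
width: 0.163
grip_force: 117.7
```

```bash
python3 tilt.py .505 .203 .085 22 26 30 34; python3 - <<'E'
from h import *
s=readout.read_state(); print(s["wrist_force"],s["torque"],s["grip_force"])
E
```

```text
t 37.2 p [0.664  0.2001 0.1389] xang 0.06 zax [ 0.334 -0.004 -0.942] w 0.163 q [ 0.31  0.17  1.91 -0.16  0.74  1.98]
22.0 tool [0.665 0.203 0.147] delta [ 0.004 -0.003 -0.007] [0.2 2.5 0.1]
26.0 tool [0.66  0.203 0.158] delta [ 0.003 -0.003 -0.019] [0.2 6.5 0.1]
30.0 tool [0.655 0.203 0.169] delta [ 0.001 -0.003 -0.031] [ 0.2 10.5  0.1]
34.0 tool [0.649 0.203 0.179] delta [-0.001 -0.003 -0.043] [ 0.2 14.5  0.1]
[-0.78998252 -0.43586557 -5.54312811] [ 0.00105112  0.18631807 -0.03339213] 117.72048711776733
```

Emit:
{"api": "jog_arm", "payload": {
  "deltas": [0.004,-0.003,-0.007,0,2.5,0,-1,0.004,-0.003,-0.013,0,4.5,0,-1,0.003,-0.003,-0.019,0,6.5,0,-1,0.002,-0.003,-0.025,0,8.5,0,-1,0.001,-0.003,-0.031,0,10.5,0,-1,0,-0.003,-0.037,0,12.5,0,-1,-0.001,-0.003,-0.043,0,14.5,0,-1,-0.001,-0.003,-0.043,0,14.5,0,-1]
}}

```text
time: 38.0
tool_pos: [0.6528, 0.2046, 0.185]
tcp_rot: [2.999, -0.0, 0.932]
wrist_force: [-1.1, -1.0, -3.4]
width: 0.161
grip_force: 118.0
```

```bash
python3 tilt.py .505 .203 .085 36 38 40 42 44; python3 - <<'E'
from h import *
s=readout.read_state(); print(s["wrist_force"],s["torque"],s["grip_force"])
E
```

```text
t 38.0 p [0.6528 0.2046 0.185 ] xang 0.01 zax [ 0.567 -0.001 -0.824] w 0.161 q [ 0.38  0.    2.09 -0.43  0.52  2.27]
36.0 tool [0.645 0.203 0.184] delta [-0.007  0.002 -0.003] [0.1 1.5 0. ]
38.0 tool [0.642 0.203 0.189] delta [-0.007  0.002 -0.009] [0.1 3.5 0. ]
40.0 tool [0.638 0.203 0.193] delta [-0.007  0.002 -0.015] [0.1 5.5 0. ]
42.0 tool [0.634 0.203 0.198] delta [-0.008  0.002 -0.021] [0.1 7.5 0. ]
44.0 tool [0.63  0.203 0.202] delta [-0.009  0.002 -0.027] [0.1 9.5 0. ]
[-1.09139314 -0.99045782 -3.41034928] [-0.00578812  0.31022906 -0.02772293] 118.0354642868042
```

Emit:
{"api": "jog_arm", "payload": {
  "deltas": [-0.006,0.001,-0.002,0,1.5,0,-1,-0.006,0.001,-0.006,0,2.5,0,-1,-0.007,0.002,-0.009,0,3.5,0,-1,-0.007,0.002,-0.012,0,4.5,0,-1,-0.007,0.002,-0.015,0,5.5,0,-1,-0.008,0.002,-0.018,0,6.5,0,-1,-0.008,0.002,-0.021,0,7.5,0,-1,-0.008,0.002,-0.021,0,7.5,0,-1]
}}

```text
time: 38.8
tool_pos: [0.6355, 0.2023, 0.1986]
tcp_rot: [-2.933, -0.001, -1.125]
wrist_force: [-0.5, -0.8, -1.9]
width: 0.159
grip_force: 118.2
```

```bash
python3 - <<'E'
from h import *
s=st(); print(s["wrist_force"],s["torque"],s["grip_force"])
c=snap("side","s10"); g=cv2.cvtColor(c["color"],cv2.COLOR_BGR2GRAY)[235:300,205:285]
for r in g[::2]: print(''.join(' .:-=+*#%@'[min(9,int(v)//26)] for v in r))
c=snap("top","t10"); g=cv2.cvtColor(c["color"],cv2.COLOR_BGR2GRAY)[175:255,130:210]
for r in g[::2]: print(''.join(' .:-=+*#%@'[min(9,int(v)//26)] for v in r))
E
```

```text
t 38.8 p [0.6355 0.2023 0.1986] xang 0.03 zax [ 0.669  0.    -0.743] w 0.159 q [ 0.42 -0.08  2.2  -0.71  0.43  2.55]
[-0.52671798 -0.84193985 -1.87408109] [0.00614492 0.46146406 0.01507954] 118.2054591178894
--========================++++=-----------------------------------=+++++=-------
:=============================+++=----------------------------------------------
-===========================+=+====---------------------------------------------
=+============================+===-----------------===--------------------------
=++++=+========================-----------------===============-----===---------
++++=++**++=====================++++#@@@@@@@@#++++++++++++++++++++++++++--------
-==+++++++**+================+++***++*++++*++***************++++++++++++=-------
----=++++++++**+==============++++++++++++++++++++++++++++++++++++++++++=-------
-----::=++++++++*#*+=========++++++++++*+****+++++++++++++++++++++++=+++=:.:....
-:.:..:=++++++++++++#*+=====+++++++*+++**+++++++***++++++++++++++++==+++=:..:...
:::::::+*+=+=+*++++++++#*+===++++++++++++++**+++++++***+*+*++++++*+=+++++-..::--
.
[... 4320 characters left out ...]
++++++++========-++++++=:::.:::::::::---------------
:--=#@@@%=----+%@%%%%%%*++++++++++++++========++++++::::.:::::..:---------------
:--=*@@@#=----=%%%%%%#+===--======---=+==---=+++=+++-::::::::...:---------------
----*@@@#+----+#%#+=======--=======--=+++++=+==+=+++-::::::::.::----------------
----*@@@#*=---=#%+========++++++++++++++++++++++++++-::.::::.:------------------
----+%@@#+-==++++==+=++++++++++++++++++++++===-----:::..:.:::::-----------------
----+%@@%*++++++++++++++++++++==------:::::::::.::...:...::...:-----------------
----=#@@@%+++++++=-----::::::::::::::::::::::.:......::::...:::::---------------
------=+==---::::::::::::::::::::::::::::::..:....::-----::.:::.:------------:--
```

```bash
python3 - <<'E'
from h import *
F=[]
for i in range(10):
    read_camera("side"); F.append(readout.read_state()["wrist_force"])
print(np.mean(F,0),np.std(F,0)); st()
E
```

```text
[ 0.14438148 -0.0390179  -1.43798223] [0.42362775 0.33211542 0.36299549]
t 39.4 p [0.6347 0.2027 0.1973] xang 0.05 zax [ 0.668  0.001 -0.744] w 0.161 q [ 0.42 -0.08  2.2  -0.71  0.43  2.55]
```

```bash
python3 - <<'E'
from h import *
tool([.625,.2,.23],down(0))
E
```

```text
delta [ 0.0146  0.0027 -0.0308] [ -0.05 -41.93   0.06]
```

Emit:
{"api": "jog_arm", "payload": {
  "deltas": [0.003,0,-0.008,0,-7,0,-1,0.006,0.001,-0.014,0,-14,0,-1,0.01,0.002,-0.02,0,-21,0,-1,0.013,0.003,-0.026,0,-28,0,-1,0.015,0.003,-0.031,0,-35,0,-1,0.015,0.003,-0.031,0,-42,0,-1,0.015,0.003,-0.031,0,-42,0,-1,0.015,0.003,-0.031,0,-42,0,-1]
}}

```text
time: 40.2
tool_pos: [0.6257, 0.1995, 0.2292]
tcp_rot: [3.141, 0.001, -0.001]
wrist_force: [0.1, -0.1, -0.9]
width: 0.164
grip_force: 118.1
```

```bash
python3 - <<'E'
from h import *
st(); tool([.603,.0185,.15],down(4.8))
E
```

```text
t 40.2 p [0.6257 0.1995 0.2292] xang 0.04 zax [-0.001 -0.    -1.   ] w 0.164 q [0.27 0.22 1.63 0.   1.29 1.84]
delta [-0.0227  0.1809  0.0793] [ 0.01  0.04 -4.76]
```

Emit:
{"api": "jog_arm", "payload": {
  "deltas": [-0.006,0.045,0,0,0,-1,-1,-0.012,0.09,0,0,0,-2,-1,-0.018,0.135,0,0,0,-3,-1,-0.023,0.181,0,0,0,-4.8,-1,-0.023,0.181,0.04,0,0,-4.8,-1,-0.023,0.181,0.08,0,0,-4.8,-1,-0.023,0.181,0.08,0,0,-4.8,-1]
}}

```text
time: 40.9
tool_pos: [0.5957, 0.0186, 0.1442]
tcp_rot: [-3.138, -0.133, 0.019]
wrist_force: [-1.6, 0.6, -2.3]
width: 0.159
grip_force: 118.0
```

```bash
python3 - <<'E'
from h import *
st(); tool([.603,.0185,.001],down(4.8))
c=snap("top","t11"); g=cv2.resize(cv2.cvtColor(c["color"],cv2.COLOR_BGR2GRAY)[185:255,128:190],None,fx=4,fy=4,interpolation=cv2.INTER_CUBIC)
n,l,s,ct=cv2.connectedComponentsWithStats((g<120).astype(np.uint8))
for i in range(1,n):
    if 60<s[i,4]<2500: print(s[i,2:].tolist(),px(c,[ct[i]/4+[128,185]],np.array([.019]))[0].round(3))
for r in cv2.resize(g,(93,52),interpolation=cv2.INTER_AREA): print(''.join(' .:-=+*#%@'[::-1][min(9,int(v)//26)] for v in r))
E
```

```text
t 40.9 p [0.5957 0.0186 0.1442] xang 4.86 zax [-0.012  0.    -1.   ] w 0.159 q [-0.01  0.18  1.85  0.    1.13  1.48]
delta [0.009  0.001  0.1431] [-0.07  0.67  0.06]
+**********+++++++++++======+***********#****************************************************
******+++++=------:::.... ..-+********##*****************************************************
**+=-::::::..               .-+******###*****************************************************
**+-.    .             .....:-+*****######***************************************************
**+=:    .  ...::.......:--==+*****####******************************************************
**+=:   .. ..:-=========++++++****####*******************************************************
***+-.     .=++++++++++++++++++**#####*******************************************************
***+-.     .=***+++++++++++++===+**##********************************************************
***+-.     .=*****+++-::........:=+**********************************************************
****=:     :=*****+=-.         .:=******************************************************
[... 3253 characters left out ...]
******************************************
********+=. .-+*##***************************************************************************
********+=:.:=*##****************************************************************************
*********+-:=**##****************************************************************************
*********++=**#******************************************************************************
*************##******************************************************************************
***********####******************************************************************************
***********####******************************************************************************
```

Emit:
{"api": "jog_arm", "payload": {
  "deltas": [0,0,0,0,0,0,-1,0,0,0.04,0,0,0,-1,0,0,0.08,0,0,0,-1,0,0,0.11,0,0,0,-1,0,0,0.13,0,0,0,-1,0,0,0.13,0,0,0,-1]
}}

```text
time: 41.55
tool_pos: [0.6014, 0.0195, 0.0197]
tcp_rot: [-3.138, -0.135, 0.004]
wrist_force: [-0.7, 0.6, -1.9]
width: 0.159
grip_force: 118.2
```

```bash
python3 - <<'E'
from h import *
s=st(); tool([.603,.0185,.0005],down(4.8)); print(s["wrist_force"])
E
```

```text
t 41.55 p [0.6014 0.0195 0.0197] xang 4.94 zax [-0.003  0.    -1.   ] w 0.159 q [-0.01  0.32  1.93  0.    0.89  1.48]
delta [0.0015 0.0011 0.0192] [-0.04  0.16  0.14]
[-0.67876686  0.5502512  -1.93230244]
```

Emit:
{"api": "jog_arm", "payload": {
  "deltas": [0,0,0.01,0,0,0,-1,0,0,0.016,0,0,0,-1,0,0,0.019,0,0,0,-1,0,0,0.019,0,0,0,-1,0,0,0.019,0,0,0,-0.2,0,0,0.019,0,0,0,0,0,0,0.019,0,0,0,0]
}}

```text
time: 42.25
tool_pos: [0.6027, 0.0188, 0.002]
tcp_rot: [-3.138, -0.133, 0.0]
wrist_force: [0.9, 0.1, 0.8]
width: 0.499
grip_force: 0.0
```

Emit:
{"api": "jog_arm", "payload": {
  "deltas": [0,0,-0.04,0,0,0,0,0,0,-0.09,0,0,0,0,0,0,-0.14,0,0,0,0,-0.02,0.05,-0.18,0,0,0,0,-0.04,0.1,-0.2,0,0,0,0,-0.06,0.15,-0.2,0,0,0,0,-0.08,0.2,-0.2,0,0,0,0,-0.08,0.2,-0.2,0,0,0,0]
}}

```text
time: 43.05
tool_pos: [0.5388, -0.1905, 0.2027]
tcp_rot: [3.138, 0.131, 0.001]
wrist_force: [0.4, 0.1, -0.0]
width: 0.499
grip_force: 0.0
```

Emit:
{"api": "jog_arm", "payload": {
  "deltas": [0,0.05,0,0,0,0,0,0,0.1,0,0,0,0,0,0,0.15,0,0,0,0,0,0,0.15,0,0,0,0,0]
}}

```text
time: 43.45
tool_pos: [0.5521, -0.343, 0.2014]
tcp_rot: [3.136, 0.126, -0.0]
wrist_force: [0.0, 1.4, 0.6]
width: 0.5
grip_force: 0.0
```

```bash
python3 - <<'E'
from h import *
st(); c=snap("top","t12"); im=c["color"]; G=cv2.cvtColor(im,cv2.COLOR_BGR2GRAY); O=cv2.cvtColor(cv2.imread('pics/top0_raw.png'),cv2.COLOR_BGR2GRAY)
g=cv2.resize(G[180:255,128:190],None,fx=4,fy=4,interpolation=cv2.INTER_CUBIC)
n,l,s,ct=cv2.connectedComponentsWithStats((g<120).astype(np.uint8))
for i in range(1,n):
    if 60<s[i,4]<2500: print(s[i,2:].tolist(),px(c,[ct[i]/4+[128,180]],np.array([.019]))[0].round(3))
for r in cv2.resize(g,(93,50),interpolation=cv2.INTER_AREA): print(''.join(' .:-=+*#%@'[::-1][min(9,int(v)//26)] for v in r))
d=cv2.absdiff(G,O)>40
print("tray rim/scoop/weight/shelf diff",d[175:255,128:185].sum(),d[155:242,205:250].sum(),d[240:252,210:228].sum(),d[145:195,275:385].sum())
for r in cv2.resize(G[150:250,205:255],(80,50)): print(''.join(' .:-=+*#%@'[::-1][min(9,int(v)//26)] for v in r))
E
```

```text
t 43.45 p [ 0.5521 -0.343   0.2014] xang 4.58 zax [-0.    -0.003 -1.   ] w 0.5 q [-0.59  0.23  1.68 -0.    1.23  0.9 ]
***********************++++++++***********++++++++++++++++++++++++++++++*********************
*******************+***++++++++*********+++++++++++++++=======--::::::::=+**+++++++**********
++********************+++++++++++++++++++========---::.........        .=+++++++++++++*******
+***********++++***+++++++=====--::::::::...                           .-+**+++++++++++******
*********+++======--:::........                       ......   ......  .:=******+++++++++++++
**++-::::-:..                        .     ...:::.....:--====--==-:..   .-*####*++++++++++++=
**+-.   ...            .......   .::---:::::-==++++++++++++++++++=-:.    -*####*+++++++++++++
**+=:   ..  ..::::.....:--=========++++++++++++++++++++++++++++++=-:.    :+####*+++++++++++++
***=:.  ....:-==+++++++++++++++++++++++++++++++++++====-===---::::...    :+#####*++++++++++++
***+-.     :=++++++++++++++++++++++++++==---:::::::...                   :+*####*++++++++++++
***+-.     .=****+++++======---::........
[... 7116 characters left out ...]
                                     .:=+****#######
********************+=-::.                      ................:-=+**##########
*********************+==-:.....::---============+++*****************############
********************+++++++**************#######################################
***************+=--::::::--=+******#############################################
*************+=-:...  ..---:-=+******###########################################
*************+=-:......::::::=+*****##**########################################
**************++=-:......::-=+***********#######################################
*****************++======+**************###########################**++**#######
```

```bash
python3 - <<'E'
from h import *
c=load('t12'); a=cv2.imread('pics/t12_raw.png'); o=cv2.imread('pics/top0_raw.png')
d=(cv2.absdiff(a,o).max(2)>35).astype(np.uint8); d[:, 270:]=0; d[:140]=0
n,l,s,ct=cv2.connectedComponentsWithStats(d)
for i in range(1,n):
    if s[i,4]>8: print(s[i].tolist(),px(c,[ct[i]],np.array([.01]))[0].round(3))
# tray floor: gray level blobs distinct from white floor, enlarged
g=cv2.cvtColor(a,cv2.COLOR_BGR2GRAY)[205:252,135:182]
for r in g[8:]: print(' '.join('%3d'%v for v in r[6:44]))
s=readout.read_state(); print(s["time"])
E
```

```text
[220, 155, 5, 25, 64] [0.635 0.036 0.01 ]
[226, 154, 5, 24, 54] [0.635 0.018 0.01 ]
[229, 179, 19, 57, 250] [ 0.526 -0.016  0.01 ]
[212, 181, 11, 5, 24] [0.583 0.05  0.01 ]
[211, 185, 15, 54, 307] [0.509 0.049 0.01 ]
[150, 219, 12, 7, 64] [0.471 0.218 0.01 ]
[163, 219, 9, 10, 24] [0.465 0.181 0.01 ]
[162, 232, 15, 12, 91] [0.426 0.176 0.01 ]
[153, 238, 8, 7, 26] [0.418 0.212 0.01 ]
[214, 326, 3, 7, 16] [0.188 0.05  0.01 ]
[44, 334, 226, 50, 6451] [0.104 0.207 0.01 ]
 98 138 219 241 241 242 242 242 242 242 242 242 241 241 241 241 242 241 242 242 241 242 242 242 242 242 242 242 242 242 242 243 242 230 238 244 244 240
101 138 218 240 241 242 241 242 242 241 242 241 242 242 242 241 241 242 242 241 242 241 242 242 242 242 242 242 242 242 242 243 242 233 242 244 243 239
101 141 220 240 242 242 242 241 241 242 241 241 242 241 242 242 242 241 242 241 242 241 242 242 243 242 242 242 243 243 243 243 243 240 244 244 243 240
101 139 220 240 241 242 241 241 241 241 242 241 242 241 242 242 241 241 241 240 242 242 242 242 242 241 242 243 243 243 243 244 244 244 244 238 242 240
100 142 221 240 242 2
[... 4603 characters left out ...]
243 244 244 244 244 244 243 243 243 242 241 241 241 241 242 241 227 208 178 159 163 164
188 201 213 236 244 244 243 243 243 243 244 244 244 244 244 245 244 244 244 243 242 242 242 242 242 237 214 172 162 154 160 153 136 115  87  76  79  76
241 241 241 243 244 244 244 244 244 244 244 244 243 242 242 242 243 242 239 218 181 163 148 145 148 141 114  92  83  78  78  78  73  65  63  64  77  82
243 243 243 243 244 243 242 242 242 243 243 240 219 175 153 141 135 139 133 112  90  78  76  75  75  78  76  95  98  97  94  92  86  85  84  82  84  86
239 239 240 240 240 226 189 149 132 122 122 120 103  81  71  72  69  73  70  70  66  70  92  96  97  98 100 102 104  99  98  95  93  90  90  87  87  87
43.5
```

```bash
python3 -c "
from h import *
print(finish_job())"
```

```text
the job is handed in; nothing more can be done
None
```

The job is handed in, verdict not reported: going by force readings and image checks (no picture viewed after the pour), all five nuts are in the tray, some on edge, the empty scoop stands level about 19 cm from it, the rake lies on the bench in front of the shelf, and the weight and tray show no change; I did not re-check the tin and dish at the end.

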